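# Nest two more pans home on a sprung hook

## Task

The large metal pan already hangs loosely on the peg of the stand. Take the other two out of the white slotted rack and hang them over the upturned tip of the peg, open side towards the robot: first the medium one nested inside the large one, then the small one inside that. Push each home along the peg, while you hold it, until the sprung grey plate at the back is felt to give by a few millimetres (about 8 N), never with more than 16 N, and do not force a pan that jams. Let go gently so that all three hang nested flush, and leave the dark vial and the brown bottle where they stand.

Things in the scene. Friction and masses are not known exactly. Their poses are not given: they have to be found in the camera images.
- hook_stand: Steel stand, fixed: base 170 x 130 mm, grey post 138 mm high at the back with one level peg towards the robot. Origin: on the worktop under the peg; x along the peg to the post, z up. Peg: 10 mm round bar, y = 0, axis z = 125 mm (top 130 mm), from the post at x = +63 to x = -70 mm. A hung pan's axes lie along the stand's, its hang point at z = 130 mm.
- peg_tip (a point): Middle of the peg's upturned end (x = -74, y = 0, z = 132 mm of the stand, axes as the stand's). The lip reaches x = -79 mm and z = 137 mm of the stand, so a pan passes it with its hang point at z = 137 to 142 mm and is then lowered to 130 mm.
- stop (a joint): Travel (m) of the sprung grey plate (50 mm wide, 5 thick, 15 mm above to 60 below the peg axis) on the peg: 0 at rest, grows towards the post. 2000 N/m (8 N at 4 mm), damped (+1 N at 15 mm/s), ends at 10 mm. Its rest place is not measured: front face anywhere from x = -1 to +25 mm of the stand; push until the force rises. When eased off it brings the pans back with it.
- pan_large: Largest of three aluminium pans: 4 mm back plate, 104 mm wide, z -84 to +10 mm, rim 3 mm thick, 12 mm deep on its front (-x) at sides and bottom. Origin: hang point = top middle of the slot (14 mm wide, z -22 to 0), mid plate. x points to its flat back, y across, z up. Grip tab: 18 mm wide (y), 4 mm thick, z 10 to 46 mm; pinch its side edges. About 160 g. Hangs loose on the peg, short of the stop.
- pan_medium: Middle of three aluminium pans: 4 mm back plate, 90 mm wide, z -77 to +10 mm, rim 3 mm thick, 12 mm deep on its front (-x) at sides and bottom. Origin: hang point = top middle of the slot (14 mm wide, z -22 to 0), mid plate. x points to its flat back, y across, z up. Grip tab: 28 mm wide (y), 4 mm thick, z 10 to 46 mm; pinch its side edges. About 140 g. Nests in the large pan, 4 mm in front of it.
- pan_small: Smallest of three aluminium pans: 4 mm back plate, 76 mm wide, z -70 to +10 mm, rim 3 mm thick, 12 mm deep on its front (-x) at sides and bottom. Origin: hang point = top middle of the slot (14 mm wide, z -22 to 0), mid plate. x points to its flat back, y across, z up. Grip tab: 38 mm wide (y), 4 mm thick, z 10 to 46 mm; pinch its side edges. About 120 g. Nests in the medium pan, 4 mm in front of it.
- slot_rack: White plastic rack, 115 x 130 mm, fixed to the worktop, with three slots along its y, 32 mm apart in its x, 19 mm wide, between dividers 36 mm high; slot floors at z = 6 mm. Origin: centre of its underside. The medium and the small pan stand upright in its outer slots, open side to its -x, in either order; the middle slot is empty.
- vial_dark: Small dark reagent vial with white cap, 33 mm across, 73 mm high, standing loose near the front edge; bystander. Origin: centre of its underside.
- bottle_a: Brown reagent bottle with a blue cap, 47 mm across, 98 mm high, standing loose behind; bystander. Origin: centre of its underside.
There are look-alikes about, which are no part of the job. What is shaped like the pan_small but purple is not meant.

How it is judged:
By the outcome, as a careful person would: the job done as asked, in the order asked, and still so for the second after the job is handed in, with the robot touching nothing.
It also fails if it takes over 69 s, if anything falls off the work surface, if the arm or the gripper's body presses on something with over 40 N, if the wrist force passes 120 N, or if a joint passes its speed limit or range.

## Robot

A 6-joint arm with a two-finger parallel gripper is mounted at the origin on a cart in front of the work surface, level with it; the furniture and walls round the work are solid. World frame = base frame: x ahead of the robot, y to its left, z up, the work surface at z = 0. Lengths are in mm, angles in degrees, forces in N, time in s.
With the tool pointing down it reaches from about 350 to 850 mm from the base axis. Payload 8.1 kg.
Tool frame: the origin (TCP) lies between the finger pads; the fingertips stand 22 mm ahead of it and the grasp point (between the pads) lies 3 mm ahead of it; z points along the fingers, y is the direction in which the jaws open and shut (so a half turn about z gives the same grasp; the last joint's range is limited). The gripper opens to 85 mm and grips with 20 to 120 N. Pads are 22 mm wide; open, the fingers measure 114 mm over their backs; the gripper's body (76 mm by 85 mm) begins 54 mm behind the grasp point. The pads swing forward as they close: fully open they stand 13 mm farther back than shut.
Start: joints at [-80.581, 7.471, 85.268, -0, 87.261, -4.893], TCP at [148.346, -581.377, 253.292] pointing down, gripper open.
Joint ranges: [-169.43, 169.43], [-51.17, 129.36], [1.28, 143.12], [-76.62, 256.62], [0, 156.53], [-152.29, 152.29]. Speed limits (degrees/s): [136.94, 136.94, 159.86, 180, 180, 180].

## Interface

Orientations are given as [roll, pitch, yaw] about the fixed x, y, z axes, in that order (R = Rz(yaw) Ry(pitch) Rx(roll)).
In Python, from bench import r gives the robot as it stands.
- The arm moves only by the tool drive_tool, never from a script. Its argument "moves" is a list of rows, each a list of 2 entries, a list of its own where there are three numbers: the shift along the world's x, y, z in mm, then the turn about the world's z in degrees. A call has exactly 8 rows; each row is the pose to reach, as a shift and turn from the pose commanded when the call began; what a row does not reach only later rows make up. A row lasts 1/12 s, in which the tool goes at most 41.7 mm and 7.16 degrees, less where a joint would pass 70% of its speed; a pose out of reach is approached as far as the arm can. A call with a gripper value outside its range is refused whole. "fingers" is the finger opening in mm, from 0 to 85.4, set as the call begins (left out, the last holds). The fingers move at their own pace and stop on an object; "squeeze" is the grip in N (left out, the last holds). Time passes only in rows, so rows that repeat a pose let the fingers close, or fill a call up. It gives the time, the measured TCP pose, the force and the opening at its end, in the units of the state.
- r.sense(): the state, without advancing time (a new reading comes with each control period).
- r.snapshot(name): name is "scene" or "top" or "wrist"; returns a dict with "pixels" (480x640x3 uint8, red, green, blue), "camera_matrix" (3x3 intrinsics, pixels), "xyz" and "orientation" of the camera in the world. Camera axes: x right, y down, z forward; pixel columns grow to the right and rows downward; lengths in mm; the calibration is good to about 2 mm. A picture is of the moment at which its call begins. There is no depth.
- r.hand_in(): hands the job in, once; it reports no verdict.
The state is a dict: "time": time; "joint_pos": joint angles; "qd": joint speeds; "joint_efforts": joint torques, N m; "tool_pos": TCP position; "tcp_rot": TCP orientation; "ft_force": force on the tool from outside, world axes, zero at the start; "wrist_torque": the same for the moment, N m; "finger_gap": finger opening in mm.
Only numpy, scipy, OpenCV 4.12 (cv2) and the standard library are available. Lean on these libraries where they do the work, as an engineer would, in place of code of your own. Each camera call takes 0.05 s, during which the arm holds its last target.

## Working session

There is one attempt and no reset: what is moved stays moved. The work goes in short steps, Python scripts to look and compute and a tool call to move; the robot and the scene stay as the last step left them, time stands still between calls to the robot, and variables do not carry over. Pictures are saved under pics/ and viewed, and the job is handed in when it is done.

Besides the shell and the picture viewer there is one more tool, called after "Emit:" as name(argument=value, ...), one argument or row to a line, values as JSON. drive_tool: Moves the arm, as the interface text tells. Its arguments: {"type":"object","properties":{"moves":{"type":"array","items":{"type":"array"}},"fingers":{"type":"number"},"squeeze":{"type":"number"}},"required":["moves"]}

```bash
ls; mkdir -p pics; cat > h.py <<'E'
import numpy as np, cv2, json
from bench import r
def snap(name,fn):
    s=r.snapshot(name); cv2.imwrite('pics/'+fn+'.png',s['pixels'][:,:,::-1])
    np.save('pics/'+fn+'.npy',s,allow_pickle=True); return s
E
python3 - <<'E'
from h import *
print(r.sense())
for n in ['scene','top','wrist']:
    s=snap(n,n+'0'); print(n,s['camera_matrix'],s['xyz'],s['orientation'])
E
```

```text
pics
{'time': 0.0, 'joint_pos': array([-8.05811514e+01,  7.51628535e+00,  8.53311830e+01, -2.14759960e-04,
        8.72607586e+01, -4.89148267e+00]), 'qd': array([ 0.00754715, -0.08377257, -0.00434115, -0.04138905,  0.08174429,
       -0.09298952]), 'joint_efforts': array([-2.34499981e-03, -5.69397783e+01, -5.00556099e+01, -3.09490097e-04,
        1.48916454e-02,  7.43584701e-05]), 'tool_pos': array([ 148.25533788, -580.85918289,  252.2138717 ]), 'tcp_rot': array([-1.79892149e+02, -9.01465950e-03,  1.43103332e+01]), 'ft_force': array([0.73310708, 0.31601015, 0.83257505]), 'wrist_torque': array([-0.04338828,  0.0617282 , -0.00460419]), 'finger_gap': 85.36050736949925}
scene [[514.63795767   0.         321.09828591]
 [  0.         514.63795767 231.27762888]
 [  0.           0.           1.        ]] [ -5.83356558 556.53637834 661.62887497] [-126.866265     -1.01014678 -124.90996299]
top [[512.0622751    0.         317.33288694]
 [  0.         512.0622751  234.95979964]
 [  0.           0.           1.        ]] [449.39121162 114.73138658 939.30320493] [-170.668617      0.43416531  -90.85408394]
wrist [[342.15150657   0.         318.85377801]
 [  0.         342.15150657 234.21923319]
 [  0.           0.           1.        ]] [ 215.68532388 -563.53126869  372.86612476] [ 1.64060880e+02  1.41622019e-01 -7.56273953e+01]
```

View pics/scene0.png

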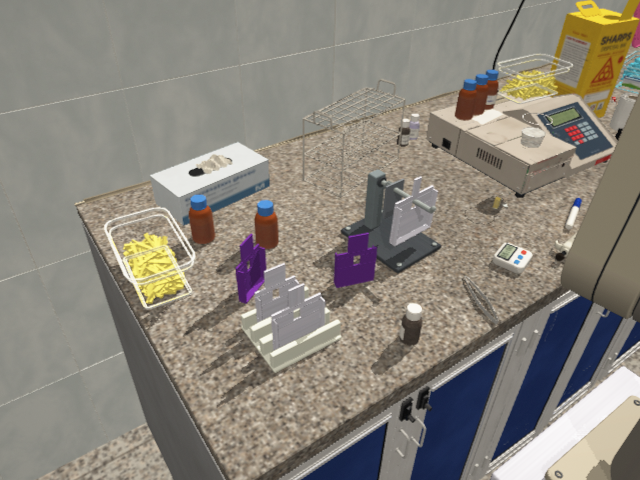

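View pics/top0.png

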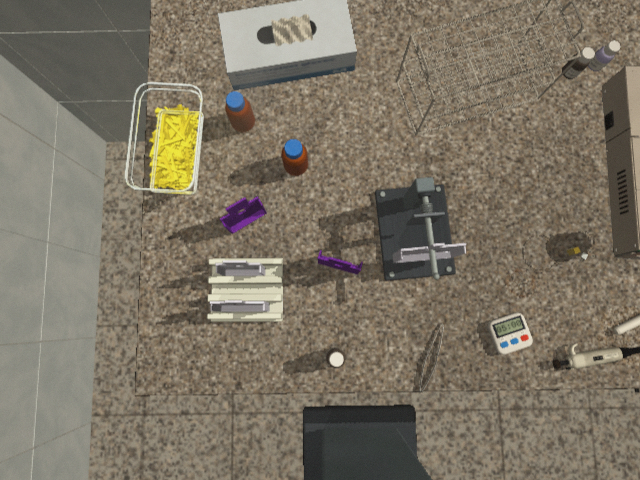

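View pics/wrist0.png

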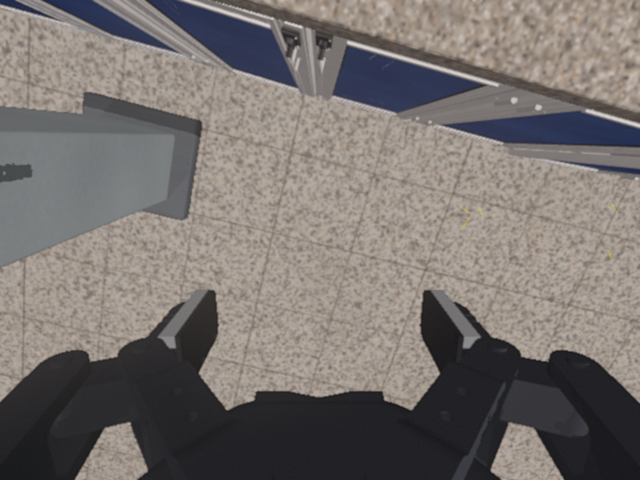

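```bash
python3 - <<'E'
from h import *
t=cv2.imread('pics/top0.png'); s=cv2.imread('pics/scene0.png')
cv2.imwrite('pics/t_rack.png',cv2.resize(t[240:340,190:320],None,fx=6,fy=6,interpolation=cv2.INTER_CUBIC))
cv2.imwrite('pics/t_stand.png',cv2.resize(t[165:295,360:480],None,fx=4.6,fy=4.6,interpolation=cv2.INTER_CUBIC))
cv2.imwrite('pics/s_rack.png',cv2.resize(s[255:375,230:350],None,fx=5,fy=5,interpolation=cv2.INTER_CUBIC))
cv2.imwrite('pics/s_stand.png',cv2.resize(s[160:280,330:450],None,fx=5,fy=5,interpolation=cv2.INTER_CUBIC))
E
```

```text
(no output)
```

View pics/t_rack.png

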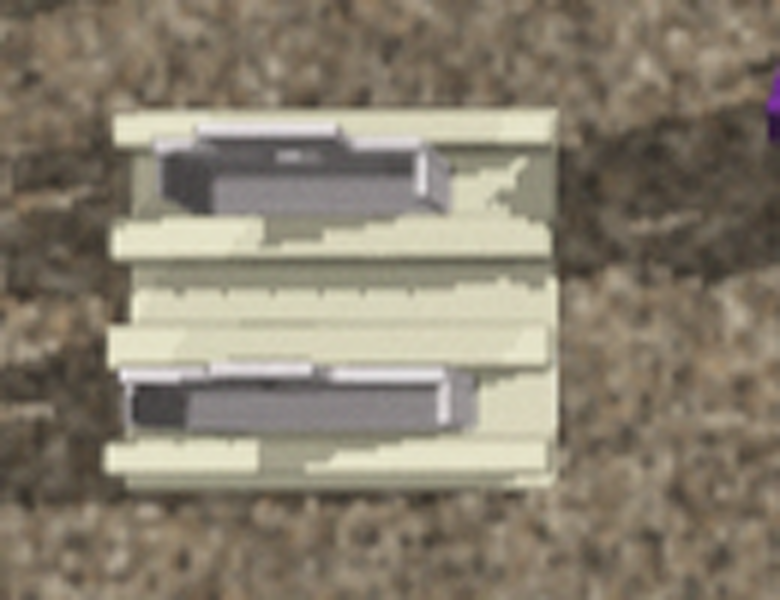

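View pics/t_stand.png

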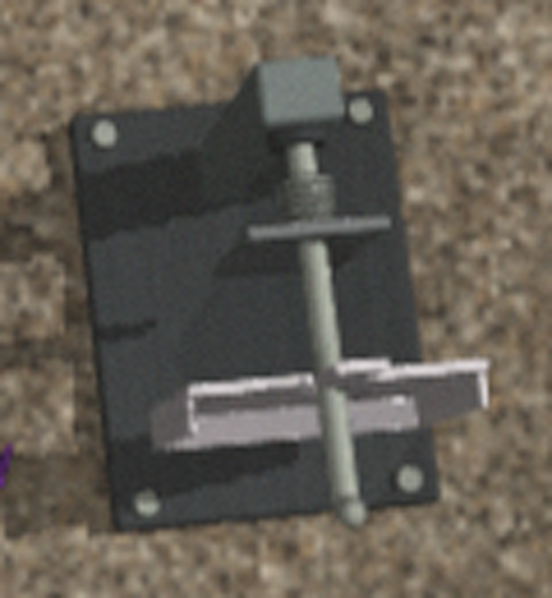

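View pics/s_rack.png

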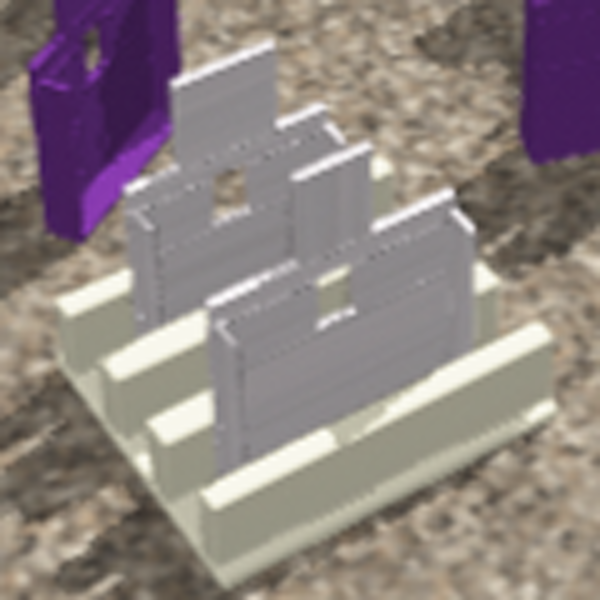

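View pics/s_stand.png

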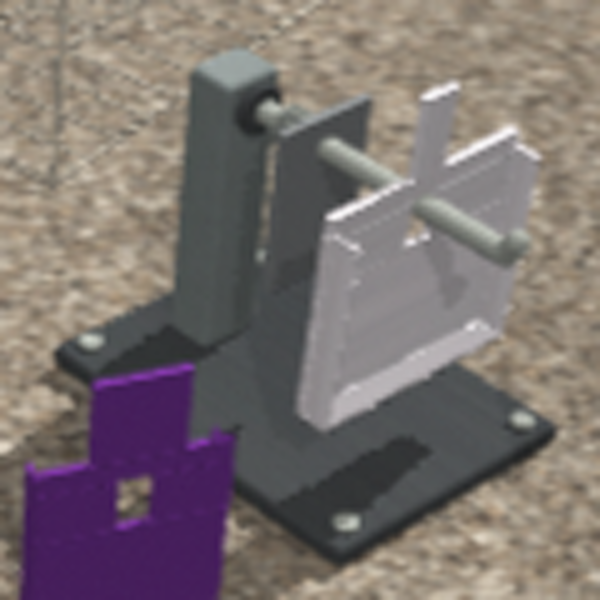

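```bash
cat >> h.py <<'E'
from scipy.spatial.transform import Rotation as Ro
from scipy.optimize import least_squares
def load(fn): return np.load('pics/'+fn+'.npy',allow_pickle=True).item()
def ray(s,u,v,z):
    R=Ro.from_euler('xyz',s['orientation'],degrees=True).as_matrix()
    d=R@np.linalg.inv(s['camera_matrix'])@np.array([u,v,1.]); c=np.array(s['xyz'])
    return c+d*(z-c[2])/d[2]
def proj(s,P):
    R=Ro.from_euler('xyz',s['orientation'],degrees=True).as_matrix()
    p=(np.atleast_2d(P)-s['xyz'])@R@np.array(s['camera_matrix']).T
    return p[:,:2]/p[:,2:]
E
python3 - <<'E'
from h import *
t=load('top0')
def c(u,v,z,o,k): 
    p=ray(t,o[0]+u/k-.5+.5/k,o[1]+v/k-.5+.5/k,z); return p[:2].round(1)
S=lambda u,v,z:c(u,v,z,(360,165),4.6)
print('base z8',[S(*a,8) for a in [(75,118),(383,93),(437,498),(118,528)]])
print('lip',S(352,508,137),'peg near post',S(303,145,125),'peg mid',S(343,440,125),S(315,260,125))
print('post top',[S(*a,138) for a in [(258,65),(338,57),(342,112),(265,122)]])
K=lambda u,v,z:c(u,v,z,(190,240),6)
print('div tops z36',[K(*a,36) for a in [(113,112),(557,110),(110,222),(553,250),(106,365),(107,440),(549,472),(549,330)]])
print('tab med z ~129',[K(*a,6+77+46) for a in [(210,368),(312,368)]])
print('tab small z122',[K(*a,6+70+46) for a in [(197,131),(339,130)]])
print('plate med z93',[K(*a,93) for a in [(122,375),(443,375)]])
print('plate small z86',[K(*a,86) for a in [(155,147),(420,144)]])
E
```

```text
base z8 [array([685.4,   8.8]), array([ 693.7, -116.6]), array([ 528.7, -128.9]), array([518.8,  -2.6])]
lip [514.7 -66.1] peg near post [644.5 -58.2] peg mid [539.4 -66.9] [603.  -60.4]
post top [array([670.4, -41.1]), array([672.9, -69.3]), array([653. , -69.6]), array([649.9, -42.6])]
div tops z36 [array([559.1, 313.6]), array([557.6, 182. ]), array([526.5, 313.8]), array([516.3, 183.3]), array([484.7, 314.1]), array([463. , 313.4]), array([451.9, 184.7]), array([492.9, 184.6])]
tab med z ~129 [array([479.9, 266.3]), array([479.5, 239.5])]
tab small z122 [array([543.2, 272. ]), array([542.8, 234. ])]
plate med z93 [array([479.7, 297.1]), array([478.4, 209.2])]
plate small z86 [array([543. , 290.6]), array([542.7, 216.5])]
```

Emit:
drive_tool(
  moves=[
    [[27, 31, 3], -2],
    [[54, 62, 6], -4],
    [[81, 93, 9], -6],
    [[108, 124, 12], -8],
    [[135, 155, 15], -10],
    [[162, 186, 18], -12],
    [[189, 217, 20], -14],
    [[216, 248, 22], -15],
  ],
)

```text
time: 0.82
tool_pos: [365.2, -331.6, 275.3]
tcp_rot: [180.0, -0.0, -0.8]
ft_force: [1.6, -0.4, -0.3]
finger_gap: 85.3
```

Emit:
drive_tool(
  moves=[
    [[10, 40, 0], 0],
    [[20, 80, 0], 0],
    [[30, 120, 0], 0],
    [[40, 160, 0], 0],
    [[50, 200, 0], 0],
    [[60, 240, 0], 0],
    [[70, 280, 0], 0],
    [[80, 320, 0], 0],
  ],
)

```text
time: 1.48
tool_pos: [444.2, -11.3, 275.3]
tcp_rot: [180.0, -0.0, -0.7]
ft_force: [0.2, -0.4, 0.6]
finger_gap: 85.7
```

Emit:
drive_tool(
  moves=[
    [[4, 40, 0], 0],
    [[8, 80, 0], 0],
    [[12, 120, 0], 0],
    [[16, 160, 0], 0],
    [[20, 200, 0], 0],
    [[20, 240, 0], 0],
    [[20, 266, 0], 0],
    [[20, 266, 0], 0],
  ],
)

```text
time: 2.15
tool_pos: [463.3, 257.2, 274.6]
tcp_rot: [-179.9, 0.1, -0.4]
ft_force: [0.5, 0.2, 0.2]
finger_gap: 85.2
```

```bash
python3 - <<'E'
from h import *
q=r.sense(); print(q['time'],q['tool_pos'],q['tcp_rot'],q['ft_force'],q['joint_pos'])
s=snap('wrist','w1'); print(s['xyz'],s['orientation'])
E
```

```text
2.15 [463.29354755 257.17290672 274.64707577] [-1.79917161e+02  6.83136282e-02 -4.32362971e-01] [0.54913459 0.16621496 0.178325  ] [ 2.34224901e+01 -3.88667633e+00  9.46435323e+01  1.03397669e-01
  8.92721214e+01  1.13853563e+02]
[532.98370761 256.82153419 395.08370562] [ 1.63972245e+02  1.26722714e-01 -9.03747583e+01]
```

View pics/w1.png

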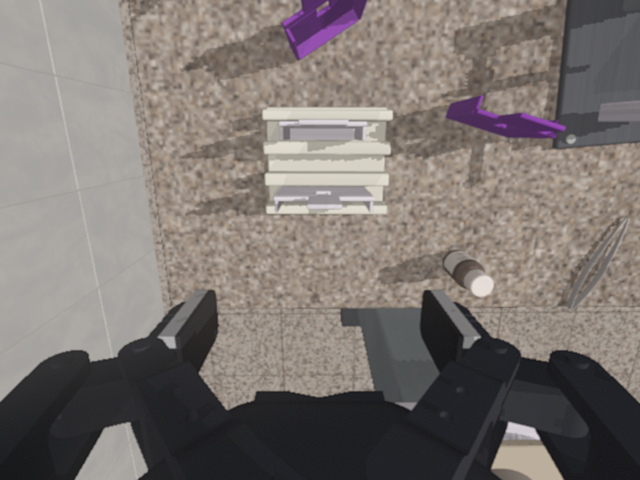

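```bash
python3 - <<'E'
from h import *
t=cv2.imread('pics/w1.png')
cv2.imwrite('pics/w1c.png',cv2.resize(t[98:223,255:400],None,fx=5,fy=5,interpolation=cv2.INTER_CUBIC))
E
```

```text
(no output)
```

View pics/w1c.png

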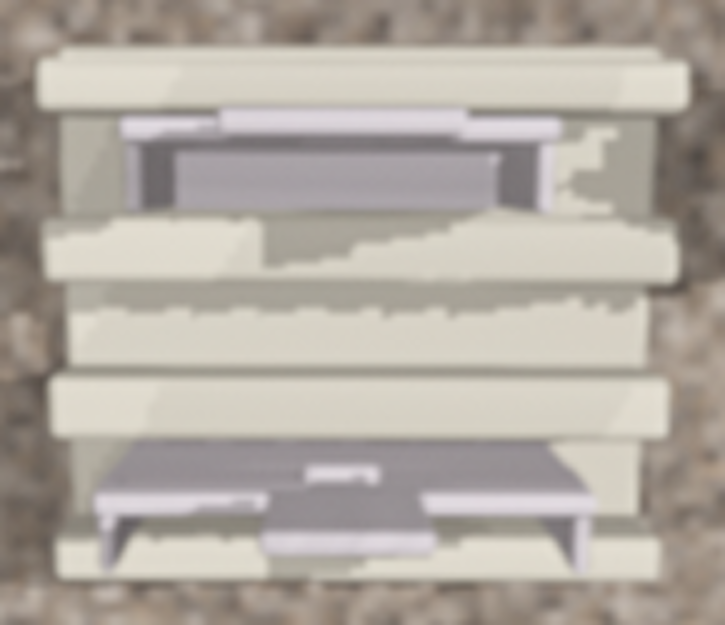

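```bash
python3 - <<'E'
from h import *
t=load('w1')
def c(u,v,z,o=(255,98),k=5): return ray(t,o[0]+u/k-.5+.5/k,o[1]+v/k-.5+.5/k,z)[:2].round(1)
print('med',c(262,543,129),c(436,543,129),c(97,502,93),c(592,502,93))
print('small',c(220,122,122),c(468,122,122),c(122,128,86),c(560,128,86))
# joint fit top/wrist for heights
print('div',c(40,85,36),c(688,85,36),c(57,557,36),c(660,557,36))
E
```

```text
med [479.7 267.1] [479.5 239.6] [480.1 297.8] [479.5 209.6]
small [543.2 272.7] [543.  235.1] [543.7 291.7] [543.2 216.4]
div [553.7 313.3] [552.8 184.7] [458.2 314.6] [457.5 185.7]
```

Emit:
drive_tool(
  moves=[
    [[8, 0, 0], 0],
    [[15, 1, -35], 0],
    [[15, 1, -70], 0],
    [[15, 1, -100], 0],
    [[15, 1, -120], 0],
    [[15, 1, -120], 0],
    [[15, 1, -120], 0],
    [[15, 1, -120], 0],
  ],
  fingers=60,
)

```text
time: 2.87
tool_pos: [480.7, 253.1, 157.1]
tcp_rot: [-180.0, -0.1, -0.8]
ft_force: [0.9, 0.4, 0.7]
finger_gap: 60.2
```

```bash
python3 - <<'E'
from h import *
q=r.sense(); print(q['time'],q['tool_pos'],q['tcp_rot'],q['ft_force'],q['joint_pos'],q['qd'])
s=snap('wrist','w2'); print(s['xyz'],s['orientation'])
E
```

```text
2.8667 [480.6786385  253.12915498 157.11744875] [-1.79958424e+02 -1.19345530e-01 -7.61434286e-01] [0.88155051 0.3845447  0.73092392] [ 2.23691632e+01  2.42129147e+00  1.00845552e+02 -8.89008894e-03
  7.66070730e+01  1.13132604e+02] [ 0.5336263  -0.99383888 -1.14621767  0.05328477 -0.20935686  0.16499377]
[549.96772742 252.48973475 277.80565398] [ 1.64162792e+02  8.46220393e-02 -9.06989045e+01]
```

View pics/w2.png

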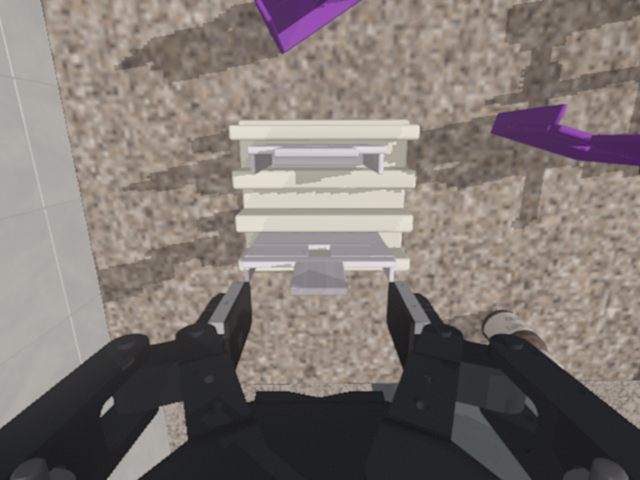

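Emit:
drive_tool(
  moves=[
    [[0, 0, -20], 0],
    [[0, 0, -37], 0],
    [[0, 0, -37], 0],
    [[0, 0, -37], 0],
    [[0, 0, -37], 0],
    [[0, 0, -37], 0],
    [[0, 0, -37], 0],
    [[0, 0, -37], 0],
  ],
)

```text
time: 3.58
tool_pos: [480.0, 253.9, 119.4]
tcp_rot: [-180.0, -0.1, -0.7]
ft_force: [0.0, 0.2, 0.3]
finger_gap: 60.2
```

Emit:
drive_tool(
  moves=[
    [[0, 0, 0], 0],
    [[0, 0, 0], 0],
    [[0, 0, 0], 0],
    [[0, 0, 0], 0],
    [[0, 0, 0], 0],
    [[0, 0, 0], 0],
    [[0, 0, 0], 0],
    [[0, 0, 0], 0],
  ],
  fingers=15,
  squeeze=80,
)

```text
time: 4.25
tool_pos: [479.7, 253.6, 118.6]
tcp_rot: [-180.0, -0.0, -0.7]
ft_force: [0.4, -2.2, 5.7]
finger_gap: 26.0
```

```bash
python3 - <<'E'
from h import *
q=r.sense(); print(q['time'],q['tool_pos'],q['tcp_rot'],q['ft_force'],q['wrist_torque'],q['finger_gap'])
s=snap('wrist','w3')
E
```

```text
4.25 [479.65222758 253.58499761 118.64677946] [-1.79997591e+02 -3.66580784e-02 -6.90165556e-01] [ 0.38816151 -2.20642673  5.69762002] [-0.32447144 -0.03939845 -0.03359931] 25.952479558341118
```

View pics/w3.png

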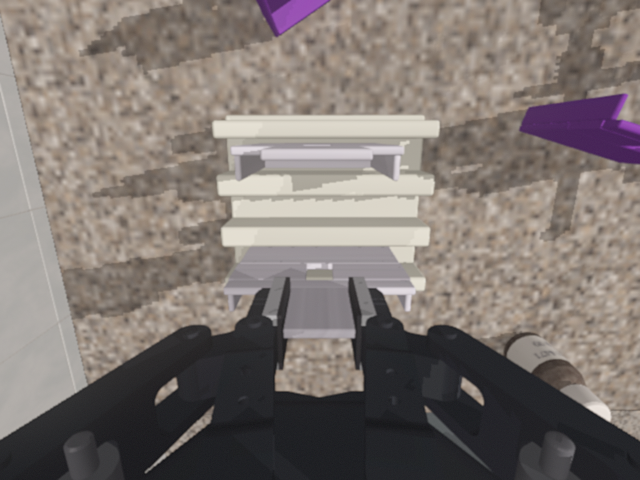

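Emit:
drive_tool(
  moves=[
    [[0, 0, 5], 0],
    [[0, 0, 15], 0],
    [[0, 0, 35], 0],
    [[0, 0, 60], 0],
    [[0, 0, 90], 0],
    [[-5, 0, 120], 0],
    [[-15, -10, 142], 0],
    [[-30, -30, 147], 1],
  ],
)

```text
time: 4.97
tool_pos: [450.9, 225.3, 270.9]
tcp_rot: [-179.8, -0.4, 0.4]
ft_force: [1.8, -0.6, 0.1]
finger_gap: 26.3
```

Emit:
drive_tool(
  moves=[
    [[-5, -40, 0], 0.5],
    [[-5, -80, 0], 1],
    [[-5, -120, 0], 1.5],
    [[-5, -160, 0], 2],
    [[-5, -200, 0], 2.5],
    [[-5, -240, 0], 3],
    [[-5, -270, 0], 3.5],
    [[-5, -290, 0], 3.6],
  ],
)

```text
time: 5.63
tool_pos: [443.7, -69.0, 265.8]
tcp_rot: [180.0, -0.0, 3.8]
ft_force: [0.5, -0.1, -0.0]
finger_gap: 26.1
```

```bash
python3 - <<'E'
from h import *
q=r.sense(); print(q['time'],q['tool_pos'],q['tcp_rot'],q['ft_force'],q['wrist_torque'],q['finger_gap'])
s=snap('wrist','w4');s=snap('top','t4')
E
```

```text
5.6333 [443.73896458 -69.04786166 265.83706308] [ 1.79967875e+02 -1.02711687e-02  3.83242877e+00] [ 0.50345314 -0.11029675 -0.01396475] [ 0.03562606 -0.03521904 -0.01666757] 26.137879762207486
```

View pics/w4.png

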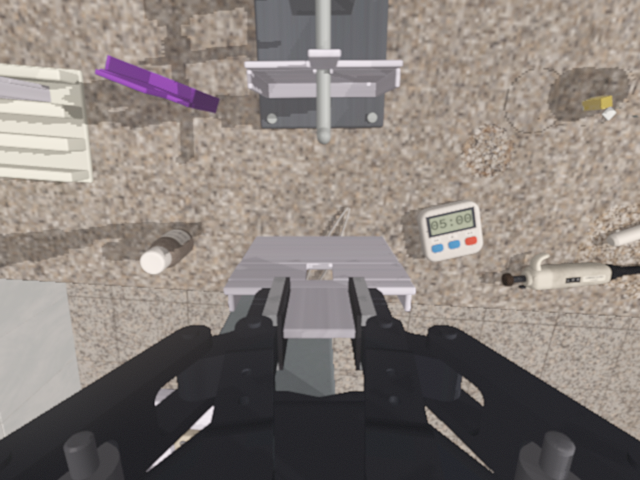

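View pics/t4.png

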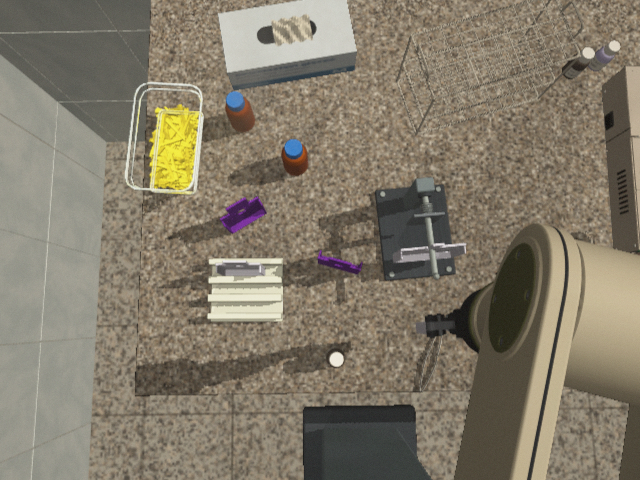

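```bash
python3 - <<'E'
from h import *
t=cv2.imread('pics/w4.png')
cv2.imwrite('pics/w4c.png',cv2.resize(t[0:150,235:415],None,fx=4.4,fy=4,interpolation=cv2.INTER_CUBIC))
s=load('w4');print(s['xyz'],s['orientation'])
E
```

```text
[513.11142024 -63.96390933 386.37229593] [ 1.64056775e+02  1.15153076e-02 -8.61078989e+01]
```

View pics/w4c.png

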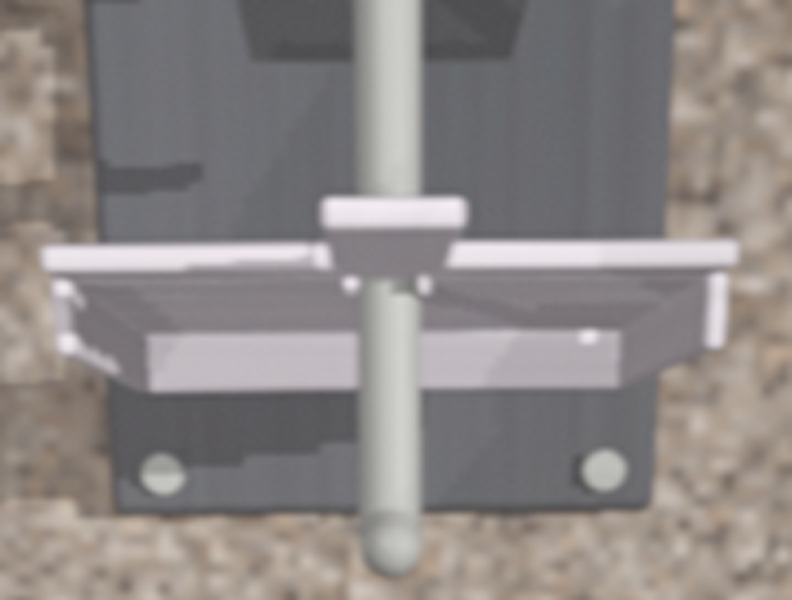

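```bash
python3 - <<'E'
from h import *
t=load('w4')
def c(u,v,z): return ray(t,235+u/4.4-.5+.5/4.4,v/4-.5+.125,z)[:2].round(2)
print('peg',c(389.5,50,125),c(389.5,460,125),'lip137',c(390.5,545,137),'lip132',c(390.5,545,132))
print('large tab',c(321,205,176),c(468,205,176),'plate',c(42,248,140),c(738,243,140))
print('base',c(118,508,8),c(650,505,8))
# own pan: tab edges and slot
q=lambda u,v,z:ray(t,u,v,z)[:2].round(1)
h=265.5-35.3
print('own tab top',q(284,333,h+46),q(354,333,h+46),'slot top',q(306,265,h),q(333,265,h),'plate',q(229,287,h+10),q(412,287,h+10))
E
```

```text
peg [593.25 -61.34] [528.46 -65.97] lip137 [513.73 -67.04] lip132 [513.74 -67.1 ]
large tab [558.22 -54.58] [559.48 -73.06] plate [556.79 -11.94] [ 564.55 -115.13]
base [518.97  -2.75] [ 528.38 -129.96]
own tab top [443.4 -55.9] [445.2 -81.4] slot top [452.6 -61.8] [453.5 -74.9] plate [443.2 -26.8] [ 448.9 -111.7]
```

Emit:
drive_tool(
  moves=[
    [[20, -3, -10], 0.1],
    [[36, -3, -30], 0.1],
    [[36, -3, -60], 0.1],
    [[36, -3, -80], 0.1],
    [[36, -3, -90], 0.1],
    [[36, -3, -90], 0.1],
    [[36, -3, -90], 0.1],
    [[36, -3, -90], 0.1],
  ],
)

```text
time: 6.4
tool_pos: [481.3, -69.2, 177.2]
tcp_rot: [180.0, -0.1, 4.0]
ft_force: [-0.2, 0.1, -1.2]
finger_gap: 26.0
```

```bash
python3 - <<'E'
from h import *
q=r.sense(); print(q['time'],q['tool_pos'],q['tcp_rot'],q['ft_force'],q['wrist_torque'],q['finger_gap'])
s=snap('wrist','w5');s=snap('scene','s5')
t=cv2.imread('pics/s5.png'); cv2.imwrite('pics/s5c.png',cv2.resize(t[160:290,340:500],None,fx=5,fy=4.6,interpolation=cv2.INTER_CUBIC))
t=cv2.imread('pics/w5.png'); cv2.imwrite('pics/w5c.png',cv2.resize(t[0:350,220:420],None,fx=3,fy=1.7,interpolation=cv2.INTER_CUBIC))
E
```

```text
6.4 [481.28340704 -69.2381406  177.17939763] [ 1.79964008e+02 -1.39472278e-01  4.03236170e+00] [-0.18005347  0.08018238 -1.23952617] [-0.02659378  0.00580038 -0.00328289] 26.00254076779307
```

View pics/s5c.png

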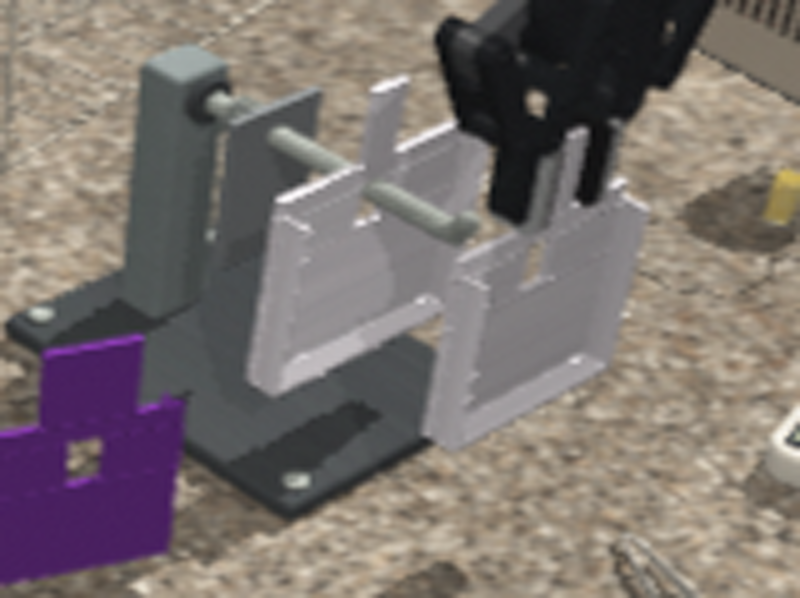

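View pics/w5.png

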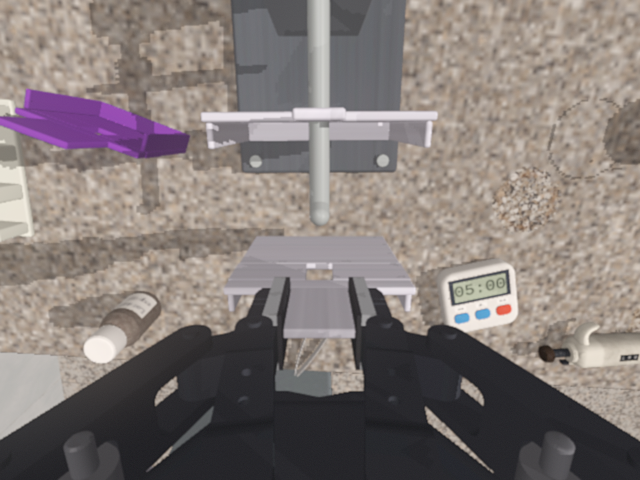

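```bash
python3 - <<'E'
from h import *
im=cv2.imread('pics/s5.png'); t=load('s5')
k=5; big=cv2.resize(im[160:290,340:500],None,fx=5,fy=4.6,interpolation=cv2.INTER_CUBIC)
def draw(o,yaw,pts,col):
    R=Ro.from_euler('z',yaw,degrees=True)
    p=proj(t,R.apply(pts)+o); p=((p-[340,160]+.5)*[5,4.6]-.5).round().astype(int)
    cv2.polylines(big,[p.reshape(-1,1,2)],True,col,1)
f=-2
def out(w,b,tw): return np.array([[f,w,10],[f,tw,10],[f,tw,46],[f,-tw,46],[f,-tw,10],[f,-w,10],[f-12,-w,10],[f-12,-w,b],[f-12,w,b],[f-12,w,10]],float)
slot=np.array([[f,7,0],[f,-7,0],[f,-7,-22],[f,7,-22]],float)
o=np.array([481,-69.2,176.5-35.3])
for a in (out(45,-77,14),slot): draw(o,4,a,(0,0,255))
# peg
st=np.array([514+74*np.cos(np.radians(4.05)),-66.9+74*np.sin(np.radians(4.05)),0])
draw(st,4.05,np.array([[-79,0,137],[-79,0,120],[63,0,120],[63,0,130],[-69,0,130],[-69,0,137]],float),(0,255,0))
cv2.imwrite('pics/s5d.png',big)
E
```

```text
(no output)
```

View pics/s5d.png

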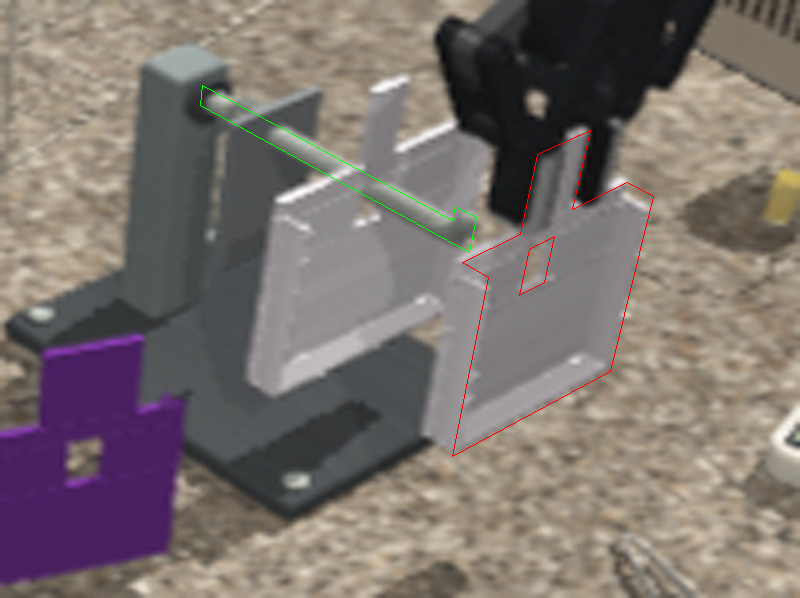

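Emit:
drive_tool(
  moves=[
    [[7, 0.5, -0.5], 0],
    [[13, 1, -0.5], 0],
    [[19, 1.4, -0.5], 0],
    [[25, 1.8, -0.5], 0],
    [[31, 2.2, -0.5], 0],
    [[37, 2.7, -0.5], 0],
    [[43, 3.1, -0.5], 0],
    [[49, 3.6, -0.5], 0],
  ],
)

```text
time: 7.17
tool_pos: [530.0, -65.7, 174.7]
tcp_rot: [-180.0, 0.0, 4.0]
ft_force: [-0.0, -0.1, -1.2]
finger_gap: 26.4
```

```bash
python3 - <<'E'
from h import *
q=r.sense(); print(q['time'],q['tool_pos'],q['tcp_rot'],q['ft_force'],q['wrist_torque'],q['finger_gap'])
s=snap('wrist','w6');s=snap('scene','s6')
t=cv2.imread('pics/s6.png'); cv2.imwrite('pics/s6c.png',cv2.resize(t[160:290,340:500],None,fx=5,fy=4.6,interpolation=cv2.INTER_CUBIC))
E
```

```text
7.1667 [529.96658805 -65.72302092 174.66951831] [-1.79997799e+02  1.25406994e-02  4.01333543e+00] [-0.03957896 -0.06657403 -1.15823594] [-0.02018088  0.00239308  0.03397538] 26.358107286684888
```

View pics/s6c.png

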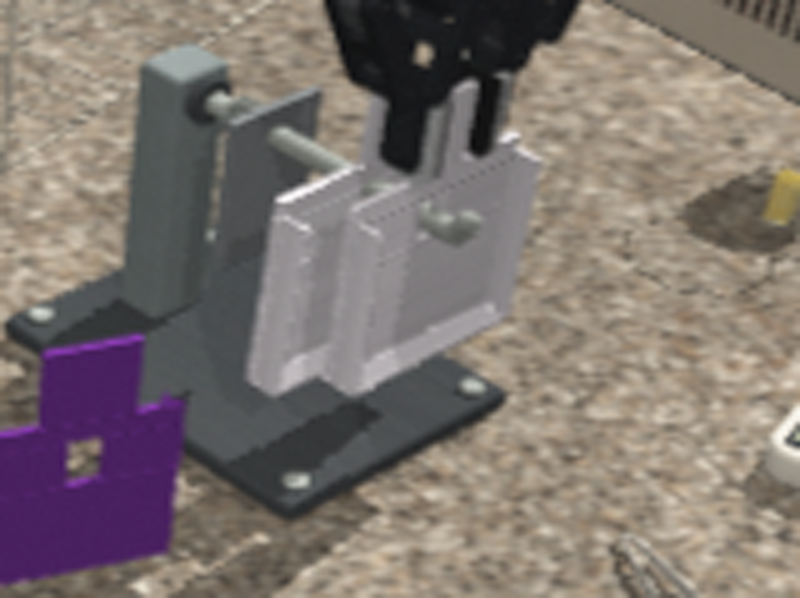

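View pics/w6.png

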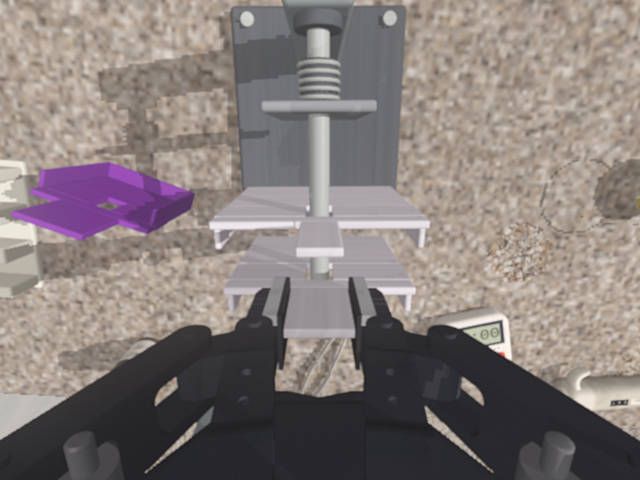

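Emit:
drive_tool(
  moves=[
    [[0, 0, -2], 0],
    [[0, 0, -4], 0],
    [[0, 0, -6], 0],
    [[0, 0, -7], 0],
    [[0, 0, -8], 0],
    [[0, 0, -8.5], 0],
    [[0, 0, -8.5], 0],
    [[0, 0, -8.5], 0],
  ],
)

```text
time: 7.93
tool_pos: [529.3, -65.8, 166.3]
tcp_rot: [180.0, -0.0, 4.0]
ft_force: [-0.1, 0.3, -0.7]
finger_gap: 26.1
```

```bash
python3 - <<'E'
from h import *
q=r.sense(); print(q['time'],q['tool_pos'],q['tcp_rot'],q['ft_force'],q['wrist_torque'],q['finger_gap'])
t=load('w6')
for u,v in [(262,110),(376,110),(262,101),(376,101)]: print(ray(t,u,v,140)[:2])
st=np.array([514+74*np.cos(np.radians(4.05)),-66.9+74*np.sin(np.radians(4.05)),0]);print(st)
for u,v in [(299,253),(343,253)]: print('large tab',ray(t,u,v,176)[:2])
for u,v in [(211,226),(428,224)]: print('large pl',ray(t,u,v,140)[:2])
E
```

```text
7.9333 [529.33822549 -65.78147674 166.33518021] [ 1.79999986e+02 -5.18688676e-03  4.00934514e+00] [-0.08090553  0.32588352 -0.68543624] [-0.00119946 -0.0091473   0.03928267] 26.05285300825305
[608.39939184 -35.35549072]
[611.85662817 -83.93425778]
[612.00071943 -35.26395747]
[615.43358784 -83.51374227]
[587.81520693 -61.67360304   0.        ]
large tab [557.65414738 -56.02988249]
large tab [558.80908174 -72.17766681]
large pl [555.45821897 -12.82121324]
large pl [ 563.65903893 -114.04718311]
```

Emit:
drive_tool(
  moves=[
    [[7, 0.5, 0], 0],
    [[14, 1, 0], 0],
    [[20, 1.4, 0], 0],
    [[25, 1.8, 0], 0],
    [[30, 2.1, 0], 0],
    [[36, 2.5, 0], 0],
    [[42, 3, 0], 0],
    [[48, 3.4, 0], 0],
  ],
)

```text
time: 8.6
tool_pos: [577.9, -62.3, 166.1]
tcp_rot: [-180.0, 0.0, 4.0]
ft_force: [-0.9, -0.9, -0.7]
finger_gap: 26.1
```

```bash
python3 - <<'E'
from h import *
q=r.sense(); print(q['time'],q['tool_pos'],q['tcp_rot'],q['ft_force'],q['wrist_torque'],q['finger_gap'])
s=snap('wrist','w7');s=snap('scene','s7')
t=cv2.imread('pics/s7.png'); cv2.imwrite('pics/s7c.png',cv2.resize(t[150:280,340:500],None,fx=5,fy=4.6,interpolation=cv2.INTER_CUBIC))
E
```

```text
8.6 [577.87672193 -62.29581672 166.1494811 ] [-1.79993966e+02  1.71847195e-02  4.01463595e+00] [-0.93923769 -0.92681591 -0.73185684] [0.03654192 0.2392349  0.0046368 ] 26.14335563241545
```

View pics/s7c.png

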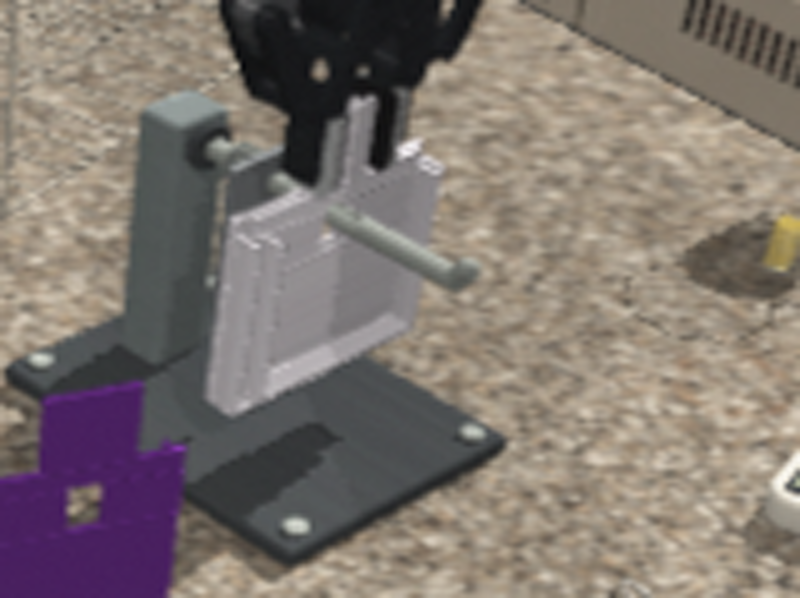

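View pics/w7.png

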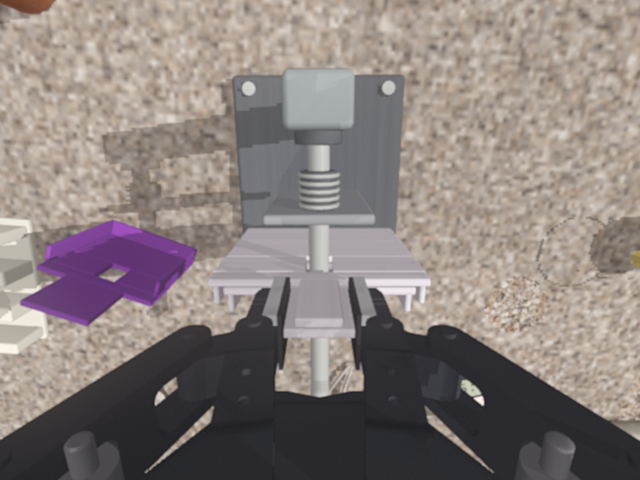

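Emit:
drive_tool(
  moves=[
    [[4, 0.3, 0], 0],
    [[8, 0.6, 0], 0],
    [[12, 0.8, 0], 0],
    [[15, 1.1, 0], 0],
    [[18, 1.3, 0], 0],
    [[20, 1.4, 0], 0],
    [[22, 1.6, 0], 0],
    [[22, 1.6, 0], 0],
  ],
)

```text
time: 9.37
tool_pos: [599.8, -60.8, 166.4]
tcp_rot: [180.0, -0.0, 4.0]
ft_force: [-0.4, -0.4, -0.5]
finger_gap: 26.0
```

Emit:
drive_tool(
  moves=[
    [[0.5, 0, 0], 0],
    [[1, 0.1, 0], 0],
    [[1.5, 0.1, 0], 0],
    [[2, 0.1, 0], 0],
    [[2.5, 0.2, 0], 0],
    [[3, 0.2, 0], 0],
    [[3, 0.2, 0], 0],
    [[3, 0.2, 0], 0],
  ],
)

```text
time: 10.03
tool_pos: [602.4, -60.6, 166.3]
tcp_rot: [180.0, -0.0, 4.0]
ft_force: [-0.2, -0.2, -0.5]
finger_gap: 26.2
```

```bash
python3 - <<'E'
from h import *
q=r.sense(); print(q['time'],q['tool_pos'],q['tcp_rot'],q['ft_force'],q['wrist_torque'],q['finger_gap'])
s=snap('wrist','w8')
E
```

```text
10.0333 [602.42699333 -60.55675761 166.32331682] [ 1.79998700e+02 -9.66732459e-03  4.01471887e+00] [-0.24938671 -0.1828064  -0.51069317] [-0.00628166  0.16721451 -0.0026447 ] 26.18933754444731
```

View pics/w8.png

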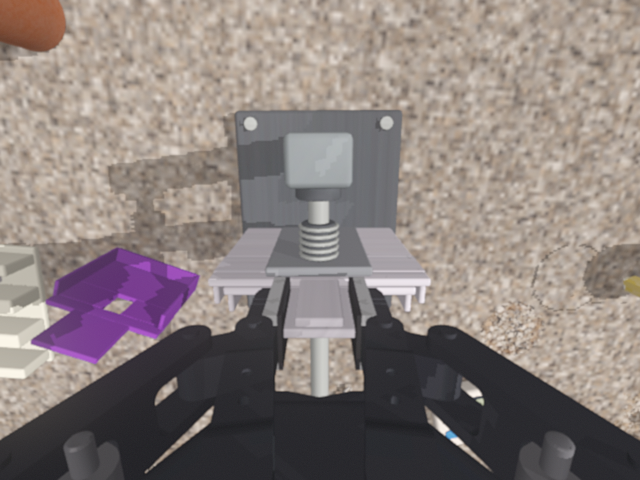

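Emit:
drive_tool(
  moves=[
    [[0.4, 0, 0], 0],
    [[0.8, 0.1, 0], 0],
    [[1.2, 0.1, 0], 0],
    [[1.6, 0.1, 0], 0],
    [[2, 0.1, 0], 0],
    [[2.4, 0.2, 0], 0],
    [[2.6, 0.2, 0], 0],
    [[2.6, 0.2, 0], 0],
  ],
)

```text
time: 10.75
tool_pos: [604.8, -60.4, 166.3]
tcp_rot: [-180.0, 0.0, 4.0]
ft_force: [-3.9, -0.6, 1.7]
finger_gap: 25.8
```

Emit:
drive_tool(
  moves=[
    [[0.4, 0, 0], 0],
    [[0.8, 0.1, 0], 0],
    [[1.2, 0.1, 0], 0],
    [[1.6, 0.1, 0], 0],
    [[2, 0.1, 0], 0],
    [[2, 0.1, 0], 0],
    [[2, 0.1, 0], 0],
    [[2, 0.1, 0], 0],
  ],
)

```text
time: 11.42
tool_pos: [606.4, -60.3, 166.2]
tcp_rot: [-180.0, 0.1, 4.0]
ft_force: [-7.3, 0.2, 3.6]
finger_gap: 26.1
```

```bash
python3 - <<'E'
from h import *
q=r.sense(); print(q['time'],q['tool_pos'],q['tcp_rot'],q['ft_force'],q['wrist_torque'],q['finger_gap'])
s=snap('wrist','w9');s=snap('scene','s9')
t=cv2.imread('pics/s9.png'); cv2.imwrite('pics/s9c.png',cv2.resize(t[150:280,340:500],None,fx=5,fy=4.6,interpolation=cv2.INTER_CUBIC))
E
```

```text
11.4167 [606.35801054 -60.28451923 166.24193898] [-1.79992673e+02  8.18765131e-02  4.01338401e+00] [-7.33011668  0.16577525  3.57371613] [0.00415076 1.2872548  0.12154529] 26.10308854270368
```

View pics/s9c.png

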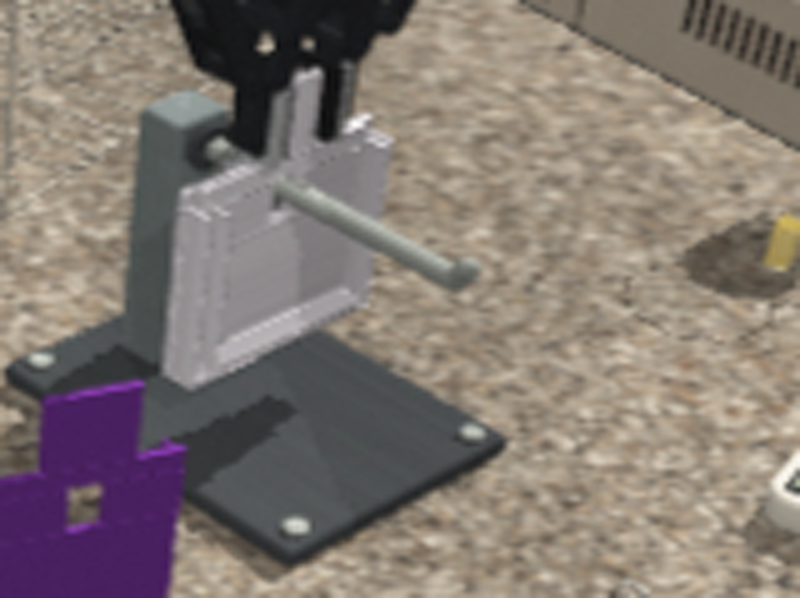

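View pics/w9.png

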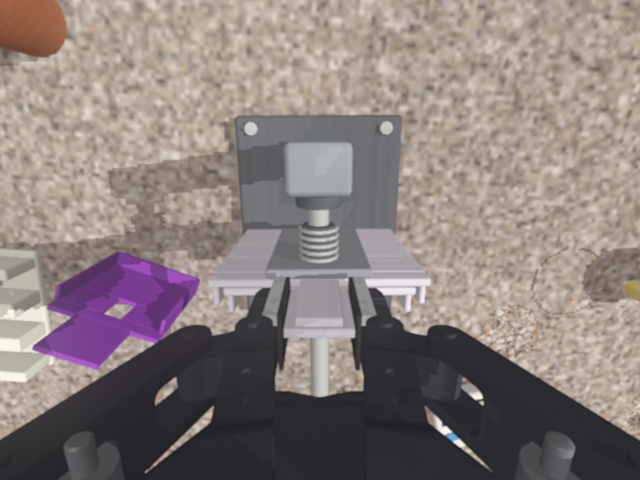

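Emit:
drive_tool(
  moves=[
    [[0.3, 0, 0], 0],
    [[0.6, 0, 0], 0],
    [[0.9, 0.1, 0], 0],
    [[1.1, 0.1, 0], 0],
    [[1.1, 0.1, 0], 0],
    [[1.1, 0.1, 0], 0],
    [[1.1, 0.1, 0], 0],
    [[1.1, 0.1, 0], 0],
  ],
)

```text
time: 12.18
tool_pos: [607.1, -60.2, 166.2]
tcp_rot: [-180.0, 0.1, 4.0]
ft_force: [-9.2, -0.8, 5.0]
finger_gap: 26.2
```

Emit:
drive_tool(
  moves=[
    [[-0.5, 0, 0], 0],
    [[-1, -0.1, 0], 0],
    [[-1.5, -0.1, 0], 0],
    [[-2, -0.1, 0], 0],
    [[-2.5, -0.2, 0], 0],
    [[-3, -0.2, 0], 0],
    [[-3.5, -0.3, 0], 0],
    [[-3.8, -0.3, 0], 0],
  ],
)

```text
time: 12.85
tool_pos: [604.4, -60.4, 166.2]
tcp_rot: [-180.0, -0.0, 4.0]
ft_force: [-0.7, -0.3, -1.7]
finger_gap: 25.8
```

Emit:
drive_tool(
  moves=[
    [[0, 0, -0.2], 0],
    [[0, 0, -0.4], 0],
    [[0, 0, -0.5], 0],
    [[0, 0, -0.5], 0],
    [[0, 0, -0.5], 0],
    [[0, 0, -0.5], 0],
    [[0, 0, -0.5], 0],
    [[0, 0, -0.5], 0],
  ],
)

```text
time: 13.52
tool_pos: [604.3, -60.5, 165.8]
tcp_rot: [-180.0, -0.0, 4.0]
ft_force: [-0.9, -0.5, -1.0]
finger_gap: 25.9
```

Emit:
drive_tool(
  moves=[
    [[0, 0, -0.2], 0],
    [[0, 0, -0.4], 0],
    [[0, 0, -0.6], 0],
    [[0, 0, -0.6], 0],
    [[0, 0, -0.6], 0],
    [[0, 0, -0.6], 0],
    [[0, 0, -0.6], 0],
    [[0, 0, -0.6], 0],
  ],
)

```text
time: 14.18
tool_pos: [604.4, -60.5, 165.4]
tcp_rot: [180.0, -0.0, 4.0]
ft_force: [-2.6, -0.2, 3.4]
finger_gap: 26.1
```

```bash
python3 - <<'E'
from h import *
q=r.sense(); print(q['time'],q['tool_pos'],q['tcp_rot'],q['ft_force'],q['wrist_torque'],q['finger_gap'])
s=snap('wrist','w10');s=snap('scene','s10')
t=cv2.imread('pics/s10.png'); cv2.imwrite('pics/s10c.png',cv2.resize(t[150:250,360:440],None,fx=8,fy=6,interpolation=cv2.INTER_CUBIC))
E
```

```text
14.1833 [604.3544685  -60.4938497  165.41716526] [ 1.79998119e+02 -1.83169871e-02  4.01059817e+00] [-2.60268069 -0.15538271  3.39327935] [0.11788224 0.30075586 0.08538815] 26.05839092065027
```

View pics/s10c.png

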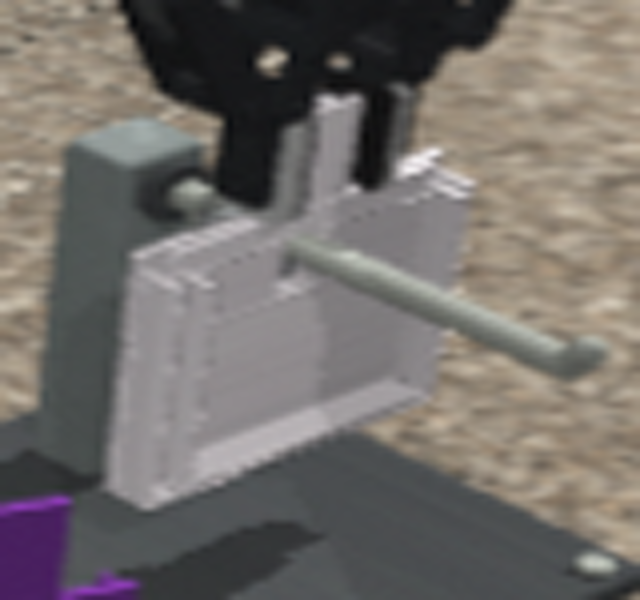

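Emit:
drive_tool(
  moves=[
    [[0, 0, 0.2], 0],
    [[0, 0, 0.2], 0],
    [[0, 0, 0.2], 0],
    [[0, 0, 0.2], 0],
    [[0, 0, 0.2], 0],
    [[0, 0, 0.2], 0],
    [[0, 0, 0.2], 0],
    [[0, 0, 0.2], 0],
  ],
  squeeze=20,
)

```text
time: 14.95
tool_pos: [604.3, -60.5, 165.4]
tcp_rot: [180.0, -0.0, 4.0]
ft_force: [-1.0, -0.1, 2.9]
finger_gap: 25.9
```

Emit:
drive_tool(
  moves=[
    [[0, 0, 0], 0],
    [[0, 0, 0], 0],
    [[0, 0, 0], 0],
    [[0, 0, 0], 0],
    [[0, 0, 0], 0],
    [[0, 0, 0], 0],
    [[0, 0, 0], 0],
    [[0, 0, 0], 0],
  ],
  fingers=46,
)

```text
time: 15.62
tool_pos: [604.3, -60.5, 165.4]
tcp_rot: [-180.0, -0.0, 4.0]
ft_force: [-0.0, -0.8, -0.0]
finger_gap: 46.1
```

Emit:
drive_tool(
  moves=[
    [[0, 0, 5], 0],
    [[0, 0, 15], 0],
    [[0, 0, 30], 0],
    [[0, 0, 50], 0],
    [[0, 0, 70], 0],
    [[0, 0, 90], 0],
    [[-10, 10, 105], 0],
    [[-20, 40, 105], 0],
  ],
)

```text
time: 16.28
tool_pos: [586.1, -23.3, 276.1]
tcp_rot: [179.8, -0.4, 3.8]
ft_force: [1.2, 0.9, 0.7]
finger_gap: 46.4
```

```bash
python3 - <<'E'
from h import *
q=r.sense(); print(q['time'],q['tool_pos'],q['tcp_rot'],q['ft_force'],q['wrist_torque'],q['finger_gap'])
s=snap('wrist','w11');s=snap('scene','s11')
t=cv2.imread('pics/s11.png'); cv2.imwrite('pics/s11c.png',cv2.resize(t[150:250,360:440],None,fx=8,fy=6,interpolation=cv2.INTER_CUBIC))
E
```

```text
16.2833 [586.1414495  -23.31070394 276.14176296] [179.82896358  -0.42223393   3.81046294] [1.15640397 0.8900285  0.68216129] [ 0.03748949 -0.06791219 -0.03420949] 46.365649666492914
```

View pics/s11c.png

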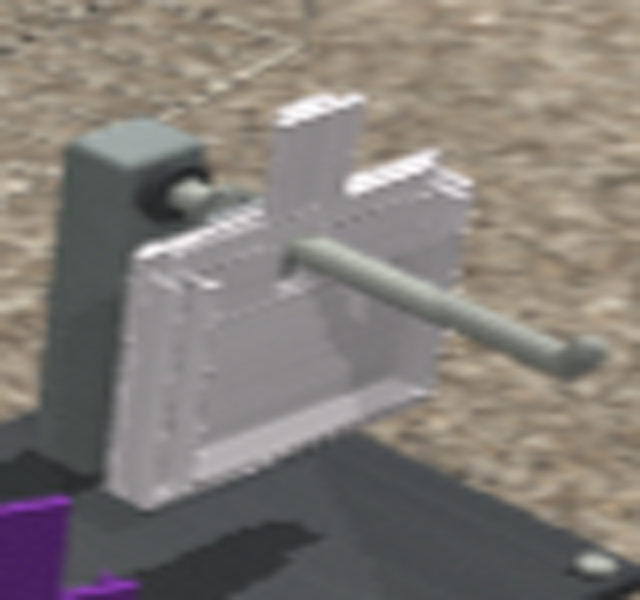

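View pics/w11.png

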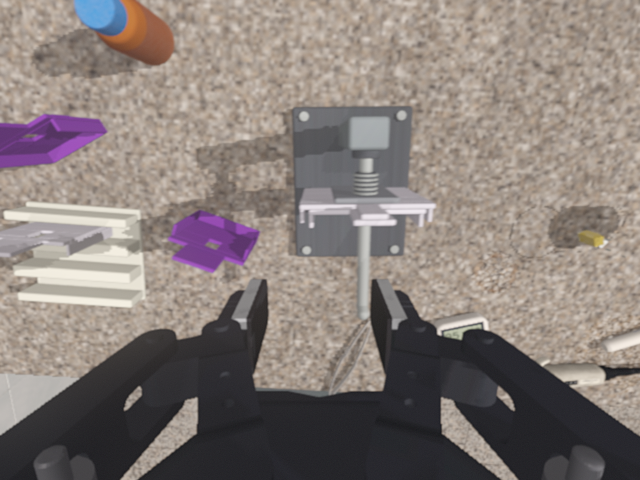

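Emit:
drive_tool(
  moves=[
    [[-6, 40, 0], -0.6],
    [[-12, 80, 0], -1.2],
    [[-18, 120, 0], -1.8],
    [[-24, 160, 0], -2.4],
    [[-30, 200, 0], -3],
    [[-36, 240, 0], -3.6],
    [[-41, 268, 0], -4.5],
    [[-41, 274, 0], -4.5],
  ],
  fingers=65,
)

```text
time: 17.05
tool_pos: [541.9, 258.0, 271.0]
tcp_rot: [-179.9, -0.0, -0.3]
ft_force: [0.8, 0.7, -0.4]
finger_gap: 64.9
```

Emit:
drive_tool(
  moves=[
    [[0, 0, -20], 0],
    [[0, 0, -55], 0],
    [[0, 0, -85], 0],
    [[0, 0, -110], 0],
    [[0, 0, -120], 0],
    [[0, 0, -120], 0],
    [[0, 0, -120], 0],
    [[0, 0, -120], 0],
  ],
)

```text
time: 17.72
tool_pos: [544.8, 253.7, 153.0]
tcp_rot: [-179.9, -0.2, -0.5]
ft_force: [-0.1, 0.1, 0.7]
finger_gap: 65.0
```

```bash
python3 - <<'E'
from h import *
q=r.sense(); print(q['time'],q['tool_pos'],q['tcp_rot'],q['ft_force'],q['wrist_torque'],q['finger_gap'])
s=snap('wrist','w12')
E
```

```text
17.7167 [544.75950882 253.69952561 152.95371224] [-179.93374004   -0.18483559   -0.50268854] [-0.12619237  0.13643421  0.73172825] [-0.04466836  0.01383959 -0.01555438] 64.96954584406437
```

View pics/w12.png

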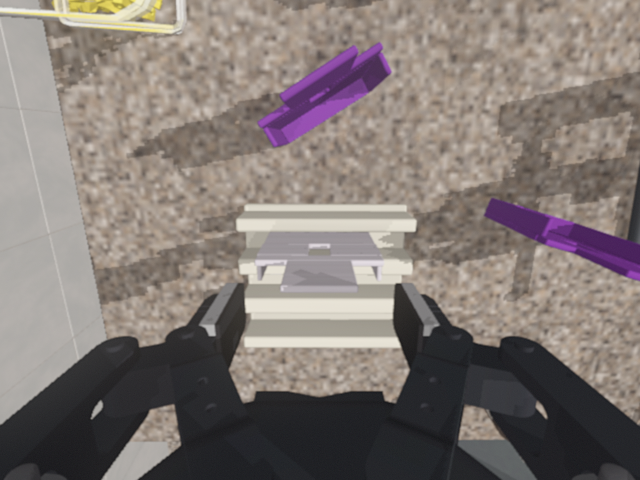

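Small grey pan's tab at (283–357, 288), centred between the fingers. Descend and grip.

Emit:
drive_tool(
  moves=[
    [[0, 0, -20], 0],
    [[0, 0, -39], 0],
    [[0, 0, -39], 0],
    [[0, 0, -39], 0],
    [[0, 0, -39], 0],
    [[0, 0, -39], 0],
    [[0, 0, -39], 0],
    [[0, 0, -39], 0],
  ],
)

```text
time: 18.43
tool_pos: [543.9, 253.8, 112.7]
tcp_rot: [-180.0, -0.1, -0.5]
ft_force: [-0.0, -0.3, 0.6]
finger_gap: 65.0
```

Emit:
drive_tool(
  moves=[
    [[0, 0, 0], 0],
    [[0, 0, 0], 0],
    [[0, 0, 0], 0],
    [[0, 0, 0], 0],
    [[0, 0, 0], 0],
    [[0, 0, 0], 0],
    [[0, 0, 0], 0],
    [[0, 0, 0], 0],
  ],
  fingers=25,
  squeeze=80,
)

```text
time: 19.1
tool_pos: [543.7, 253.8, 112.0]
tcp_rot: [-180.0, -0.1, -0.5]
ft_force: [1.0, 1.5, 5.5]
finger_gap: 35.8
```

```bash
python3 - <<'E'
from h import *
q=r.sense(); print(q['time'],q['tool_pos'],q['tcp_rot'],q['ft_force'],q['wrist_torque'],q['finger_gap'])
s=snap('wrist','w13')
E
```

```text
19.1 [543.68292269 253.79515596 111.99842026] [-1.79968401e+02 -6.21997471e-02 -4.82946437e-01] [0.96143109 1.5317254  5.50211652] [ 0.1056061  -0.11529738  0.01591902] 35.75157648519454
```

View pics/w13.png

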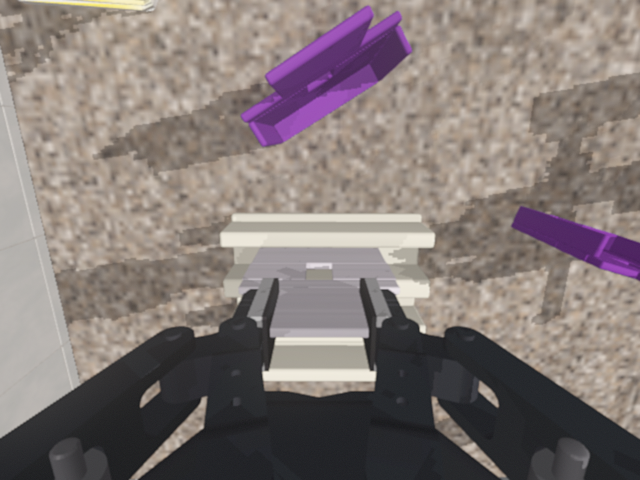

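Emit:
drive_tool(
  moves=[
    [[0, 0, 5], 0],
    [[0, 0, 15], 0],
    [[0, 0, 35], 0],
    [[0, 0, 60], 0],
    [[0, 0, 90], 0],
    [[-10, 0, 120], 0],
    [[-30, -10, 145], 0],
    [[-50, -35, 150], 0.5],
  ],
)

```text
time: 19.82
tool_pos: [494.4, 220.5, 267.3]
tcp_rot: [-179.8, -0.4, 0.1]
ft_force: [0.0, 0.4, -0.2]
finger_gap: 36.1
```

Emit:
drive_tool(
  moves=[
    [[-10, -38, 0], 0.5],
    [[-20, -76, 0], 1],
    [[-30, -114, 0], 1.5],
    [[-36, -152, 0], 2],
    [[-36, -192, 0], 2.5],
    [[-36, -232, 0], 3],
    [[-36, -268, 0], 3.6],
    [[-36, -288, 0], 4],
  ],
)

```text
time: 20.48
tool_pos: [456.3, -72.9, 261.8]
tcp_rot: [179.9, 0.0, 3.9]
ft_force: [0.3, -0.0, -1.3]
finger_gap: 36.1
```

Emit:
drive_tool(
  moves=[
    [[10, 0, -5], 0],
    [[23, 0, -30], 0],
    [[23, 0, -60], 0],
    [[23, 0, -78], 0],
    [[23, 0, -86], 0],
    [[23, 0, -86], 0],
    [[23, 0, -86], 0],
    [[23, 0, -86], 0],
  ],
)

```text
time: 21.15
tool_pos: [481.2, -69.7, 177.3]
tcp_rot: [180.0, -0.1, 4.0]
ft_force: [0.1, -0.1, -2.1]
finger_gap: 36.0
```

```bash
python3 - <<'E'
from h import *
q=r.sense(); print(q['time'],q['tool_pos'],q['tcp_rot'],q['ft_force'],q['wrist_torque'],q['finger_gap'])
s=snap('wrist','w14');s=snap('scene','s14')
t=cv2.imread('pics/s14.png'); cv2.imwrite('pics/s14c.png',cv2.resize(t[160:290,340:500],None,fx=5,fy=4.6,interpolation=cv2.INTER_CUBIC))
E
```

```text
21.15 [481.16289924 -69.67616918 177.30526229] [ 1.79953123e+02 -1.38853083e-01  4.01827915e+00] [ 0.09432135 -0.06854519 -2.13080665] [-0.04641219 -0.03301911 -0.07053315] 36.03846225702116
```

View pics/s14c.png

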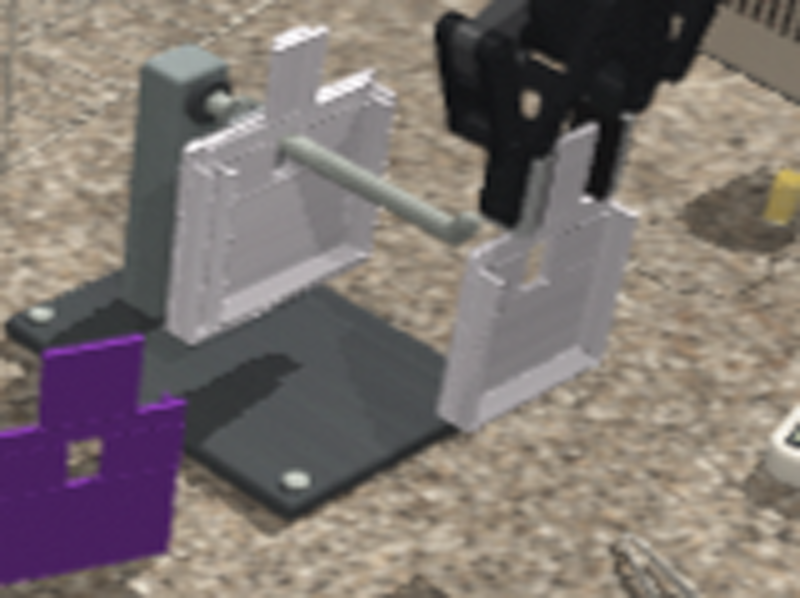

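View pics/w14.png

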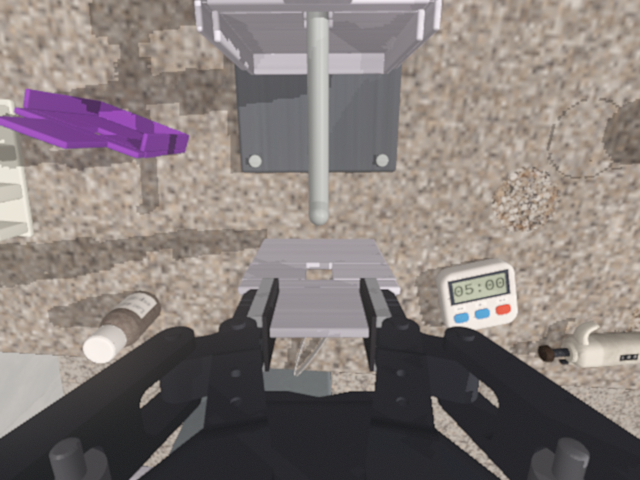

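Emit:
drive_tool(
  moves=[
    [[7, 0.5, -0.5], 0],
    [[13, 1, -0.5], 0],
    [[19, 1.5, -0.5], 0],
    [[25, 1.9, -0.5], 0],
    [[31, 2.3, -0.5], 0],
    [[37, 2.8, -0.5], 0],
    [[43, 3.2, -0.5], 0],
    [[49, 3.7, -0.5], 0],
  ],
)

```text
time: 21.92
tool_pos: [529.8, -65.7, 174.7]
tcp_rot: [-180.0, 0.0, 4.0]
ft_force: [0.1, -0.9, -1.4]
finger_gap: 35.7
```

```bash
python3 - <<'E'
from h import *
q=r.sense(); print(q['time'],q['tool_pos'],q['tcp_rot'],q['ft_force'],q['wrist_torque'],q['finger_gap'])
s=snap('scene','s15')
t=cv2.imread('pics/s15.png'); cv2.imwrite('pics/s15c.png',cv2.resize(t[160:290,340:500],None,fx=5,fy=4.6,interpolation=cv2.INTER_CUBIC))
E
```

```text
21.9167 [529.84140174 -65.71015959 174.74384507] [-1.79994152e+02  1.59934106e-02  4.01409858e+00] [ 0.1045913  -0.92642685 -1.36112173] [-0.04317701  0.02289508 -0.04471898] 35.66067384498071
```

View pics/s15c.png

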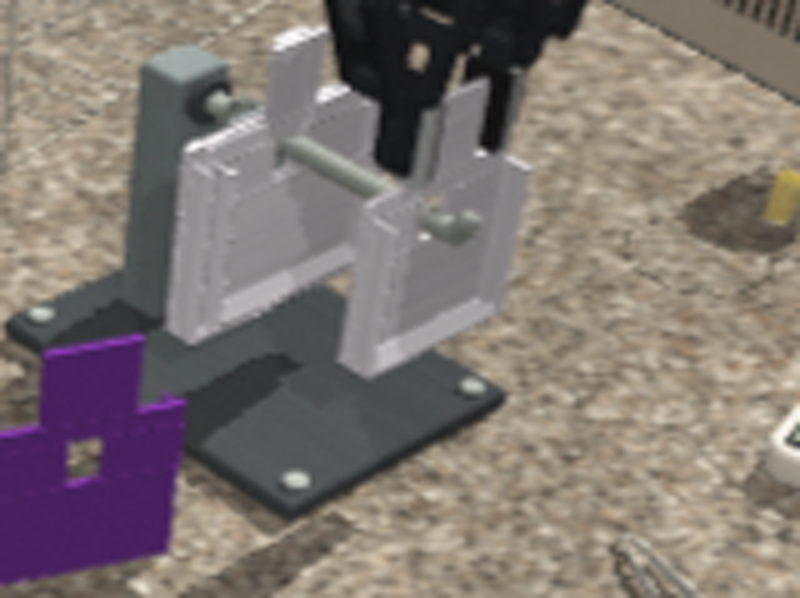

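Emit:
drive_tool(
  moves=[
    [[0, 0, -2], 0],
    [[0, 0, -4], 0],
    [[0, 0, -6], 0],
    [[0, 0, -8], 0],
    [[3, 0.2, -8.6], 0],
    [[8, 0.6, -8.6], 0],
    [[14, 1, -8.6], 0],
    [[20, 1.4, -8.6], 0],
  ],
)

```text
time: 22.63
tool_pos: [550.1, -64.4, 166.5]
tcp_rot: [180.0, -0.0, 4.0]
ft_force: [-0.3, 0.5, -1.4]
finger_gap: 36.0
```

Emit:
drive_tool(
  moves=[
    [[5, 0.4, 0], 0],
    [[10, 0.7, 0], 0],
    [[15, 1.1, 0], 0],
    [[20, 1.4, 0], 0],
    [[25, 1.8, 0], 0],
    [[30, 2.1, 0], 0],
    [[33, 2.3, 0], 0],
    [[33, 2.3, 0], 0],
  ],
)

```text
time: 23.3
tool_pos: [582.8, -62.0, 166.3]
tcp_rot: [180.0, -0.0, 4.0]
ft_force: [-0.2, -0.1, -1.7]
finger_gap: 36.1
```

```bash
python3 - <<'E'
from h import *
q=r.sense(); print(q['time'],q['tool_pos'],q['tcp_rot'],q['ft_force'],q['wrist_torque'],q['finger_gap'])
s=snap('wrist','w16');s=snap('scene','s16')
t=cv2.imread('pics/s16.png'); cv2.imwrite('pics/s16c.png',cv2.resize(t[160:290,340:500],None,fx=5,fy=4.6,interpolation=cv2.INTER_CUBIC))
E
```

```text
23.3 [582.83856662 -62.04286268 166.29404164] [ 1.79999745e+02 -1.38778933e-02  4.01840184e+00] [-0.15812785 -0.10767851 -1.73773554] [-0.00380222  0.05743802  0.00214456] 36.08327029281586
```

View pics/s16c.png

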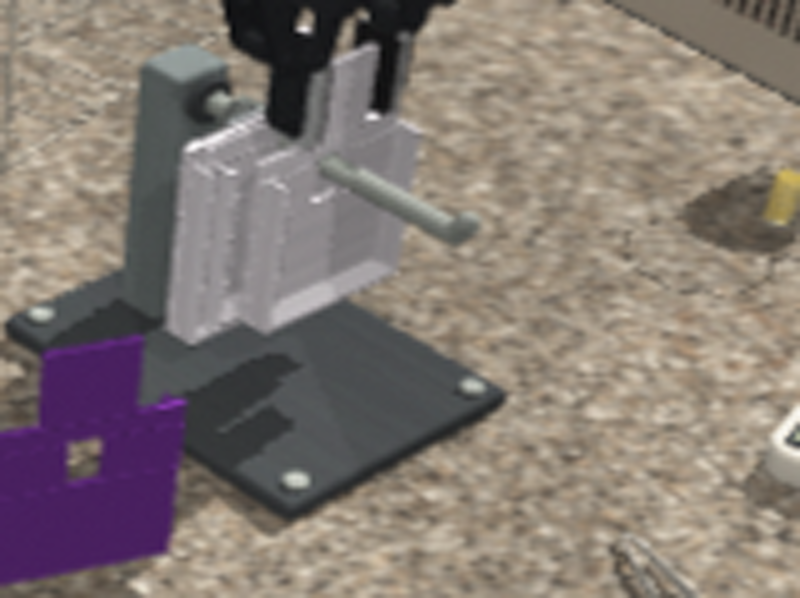

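View pics/w16.png

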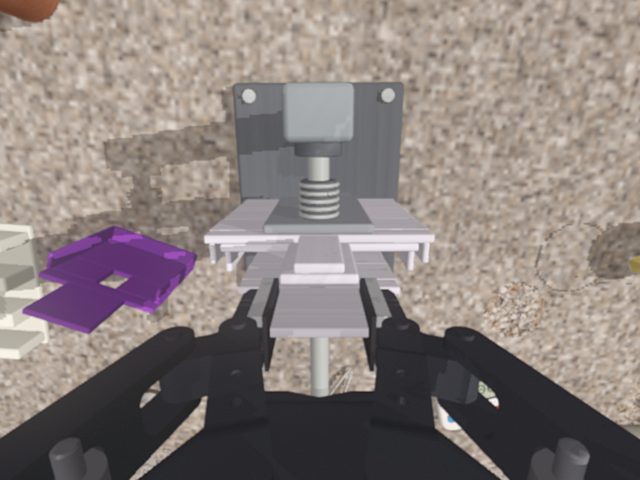

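Emit:
drive_tool(
  moves=[
    [[3, 0.2, 0], 0],
    [[6, 0.4, 0], 0],
    [[8, 0.6, 0], 0],
    [[10, 0.7, 0], 0],
    [[12, 0.8, 0], 0],
    [[13, 0.9, 0], 0],
    [[14, 1, 0], 0],
    [[14, 1, 0], 0],
  ],
)

```text
time: 24.07
tool_pos: [596.4, -61.1, 166.2]
tcp_rot: [-180.0, -0.0, 4.0]
ft_force: [0.5, 0.2, -1.5]
finger_gap: 36.2
```

Emit:
drive_tool(
  moves=[
    [[0.4, 0, 0], 0],
    [[0.8, 0.1, 0], 0],
    [[1.2, 0.1, 0], 0],
    [[1.6, 0.1, 0], 0],
    [[2, 0.1, 0], 0],
    [[2.4, 0.2, 0], 0],
    [[2.8, 0.2, 0], 0],
    [[3, 0.2, 0], 0],
  ],
)

```text
time: 24.73
tool_pos: [599.3, -60.9, 166.3]
tcp_rot: [-180.0, -0.0, 4.0]
ft_force: [-0.4, -0.5, -1.4]
finger_gap: 35.8
```

Emit:
drive_tool(
  moves=[
    [[0.4, 0, 0], 0],
    [[0.8, 0.1, 0], 0],
    [[1.2, 0.1, 0], 0],
    [[1.6, 0.1, 0], 0],
    [[2, 0.1, 0], 0],
    [[2, 0.1, 0], 0],
    [[2, 0.1, 0], 0],
    [[2, 0.1, 0], 0],
  ],
)

```text
time: 25.4
tool_pos: [600.7, -60.8, 166.2]
tcp_rot: [-180.0, 0.1, 4.0]
ft_force: [-4.6, 0.2, 1.9]
finger_gap: 36.2
```

Emit:
drive_tool(
  moves=[
    [[0.4, 0, 0], 0],
    [[0.8, 0.1, 0], 0],
    [[1.2, 0.1, 0], 0],
    [[1.6, 0.1, 0], 0],
    [[2, 0.1, 0], 0],
    [[2, 0.1, 0], 0],
    [[2, 0.1, 0], 0],
    [[2, 0.1, 0], 0],
  ],
)

```text
time: 26.07
tool_pos: [602.2, -60.7, 166.2]
tcp_rot: [-180.0, 0.1, 4.0]
ft_force: [-8.7, -0.1, 4.3]
finger_gap: 35.9
```

```bash
python3 - <<'E'
from h import *
q=r.sense(); print(q['time'],q['tool_pos'],q['tcp_rot'],q['ft_force'],q['wrist_torque'],q['finger_gap'])
s=snap('wrist','w17');s=snap('scene','s17')
t=cv2.imread('pics/s17.png'); cv2.imwrite('pics/s17c.png',cv2.resize(t[150:250,360:440],None,fx=8,fy=6,interpolation=cv2.INTER_CUBIC))
E
```

```text
26.0667 [602.20781558 -60.6663741  166.19597911] [-1.79983697e+02  1.43991157e-01  4.01627628e+00] [-8.67564028 -0.10576703  4.2644062 ] [0.07839563 1.44741706 0.11660368] 35.888345783951834
```

View pics/s17c.png

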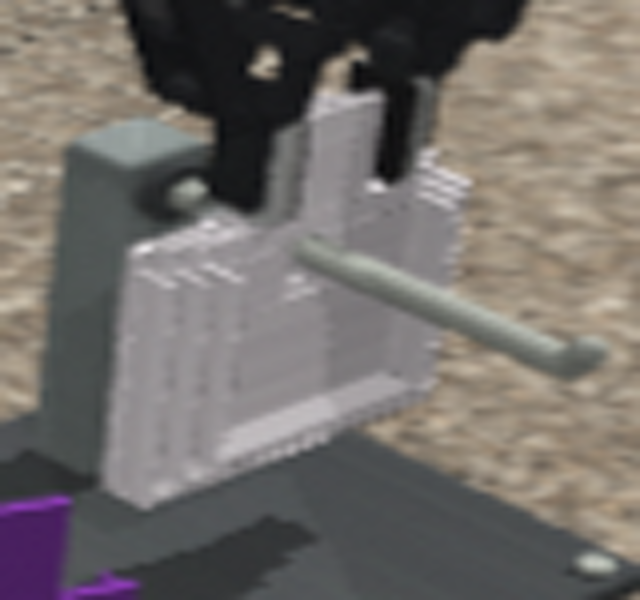

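View pics/w17.png

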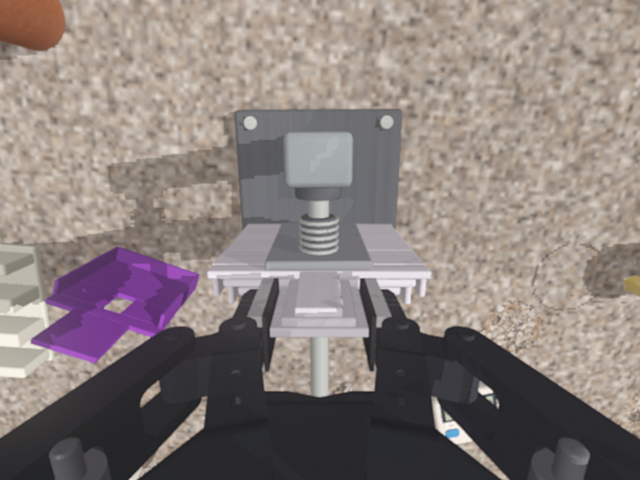

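Emit:
drive_tool(
  moves=[
    [[0.3, 0, 0], 0],
    [[0.6, 0, 0], 0],
    [[0.8, 0.1, 0], 0],
    [[0.8, 0.1, 0], 0],
    [[0.8, 0.1, 0], 0],
    [[0.8, 0.1, 0], 0],
    [[0.8, 0.1, 0], 0],
    [[0.8, 0.1, 0], 0],
  ],
)

```text
time: 26.83
tool_pos: [602.8, -60.6, 166.2]
tcp_rot: [-180.0, 0.2, 4.0]
ft_force: [-8.7, -0.8, 4.4]
finger_gap: 36.0
```

Emit:
drive_tool(
  moves=[
    [[-0.5, 0, 0], 0],
    [[-1, -0.1, 0], 0],
    [[-1.5, -0.1, 0], 0],
    [[-2, -0.1, 0], 0],
    [[-2.5, -0.2, 0], 0],
    [[-3, -0.2, 0], 0],
    [[-3.3, -0.2, 0], 0],
    [[-3.3, -0.2, 0], 0],
  ],
)

```text
time: 27.5
tool_pos: [600.8, -60.8, 166.2]
tcp_rot: [180.0, -0.0, 4.0]
ft_force: [-2.1, -0.7, -2.2]
finger_gap: 35.9
```

Emit:
drive_tool(
  moves=[
    [[0, 0, -0.2], 0],
    [[0, 0, -0.4], 0],
    [[0, 0, -0.5], 0],
    [[0, 0, -0.5], 0],
    [[0, 0, -0.5], 0],
    [[0, 0, -0.5], 0],
    [[0, 0, -0.5], 0],
    [[0, 0, -0.5], 0],
  ],
)

```text
time: 28.17
tool_pos: [600.8, -60.8, 165.9]
tcp_rot: [180.0, -0.0, 4.0]
ft_force: [-2.4, 0.3, 0.6]
finger_gap: 36.4
```

Emit:
drive_tool(
  moves=[
    [[0.5, 0, 0.3], 0],
    [[1, 0.1, 0.5], 0],
    [[1.5, 0.1, 0.5], 0],
    [[2, 0.1, 0.5], 0],
    [[2.5, 0.2, 0.5], 0],
    [[3, 0.2, 0.5], 0],
    [[3.5, 0.2, 0.5], 0],
    [[3.8, 0.3, 0.5], 0],
  ],
)

```text
time: 28.83
tool_pos: [603.3, -60.6, 166.0]
tcp_rot: [-180.0, 0.2, 4.0]
ft_force: [-10.8, -1.2, 5.1]
finger_gap: 35.9
```

```bash
python3 - <<'E'
from h import *
q=r.sense(); print(q['time'],q['tool_pos'],q['tcp_rot'],q['ft_force'],q['wrist_torque'],q['finger_gap'])
s=snap('wrist','w18')
for a in ['w16','w17','w18']:
    t=cv2.imread(f'pics/{a}.png'); cv2.imwrite(f'pics/{a}c.png',cv2.resize(t[170:330,250:390],None,fx=5,fy=3.7,interpolation=cv2.INTER_CUBIC))
    print(a,load(a)['xyz'])
E
```

```text
28.8333 [603.25335533 -60.55256031 165.97323562] [-179.98734113    0.19196865    4.01296041] [-10.82738408  -1.22352082   5.08007914] [-0.03968867  1.7152084   0.1524025 ] 35.93900006787631
w16 [652.17446963 -56.79115333 286.81559778]
w17 [671.90179058 -55.44474687 286.55783064]
w18 [673.03576967 -55.31943504 286.2731378 ]
```

View pics/w16c.png

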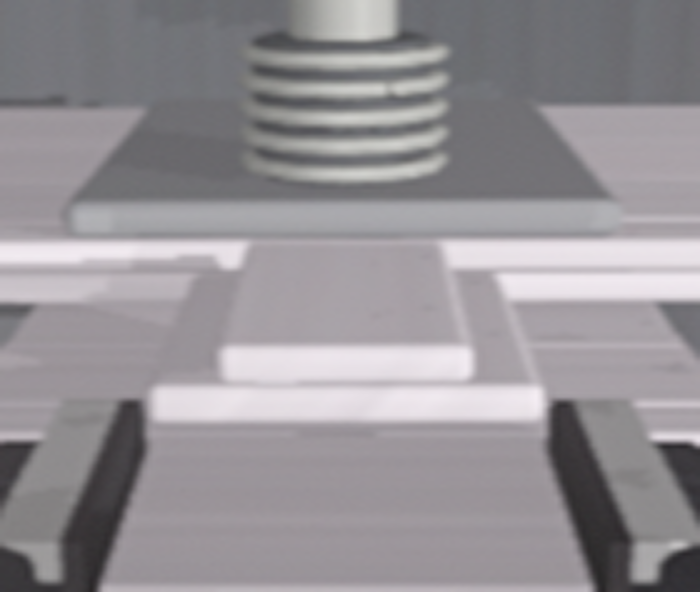

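View pics/w18c.png

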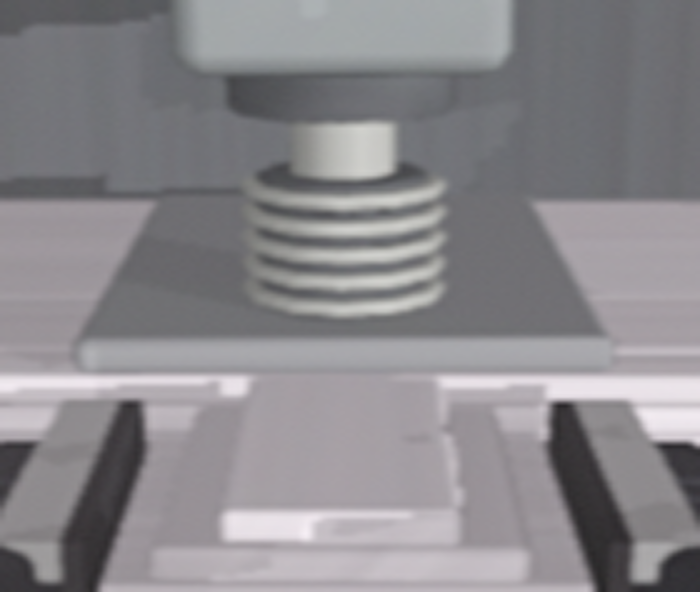

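```bash
python3 - <<'E'
from h import *
for a,v,b in [('w16',233,199),('w18',369,338)]:
    t=load(a)
    print(a,ray(t,319,170+v/3.7,140),ray(t,319,170+b/3.7,140))
# post check front top
t=load('w16');print(ray(t,319,141,138));t=load('w18');print(ray(t,319,170+72/3.7,138))
E
```

```text
w16 [610.91146139 -59.68830386 140.        ] [615.12433441 -59.38735937 140.        ]
w18 [613.86831025 -59.45294911 140.        ] [617.9543027  -59.16152175 140.        ]
[650.34876252 -56.87043255 138.        ]
[650.41517122 -56.84511544 138.        ]
```

Emit:
drive_tool(
  moves=[
    [[-0.5, 0, 0], 0],
    [[-1, -0.1, 0], 0],
    [[-1.5, -0.1, 0], 0],
    [[-2, -0.1, 0], 0],
    [[-2.5, -0.2, 0], 0],
    [[-3, -0.2, 0], 0],
    [[-3.5, -0.3, 0], 0],
    [[-3.8, -0.3, 0], 0],
  ],
)

```text
time: 29.55
tool_pos: [600.9, -60.8, 166.2]
tcp_rot: [-180.0, -0.0, 4.0]
ft_force: [-1.2, -0.0, -2.3]
finger_gap: 35.9
```

Emit:
drive_tool(
  moves=[
    [[0.5, 0, 0.5], 0],
    [[1, 0.1, 1], 0],
    [[1.5, 0.1, 1], 0],
    [[2, 0.1, 1], 0],
    [[2.5, 0.2, 1], 0],
    [[3, 0.2, 1], 0],
    [[3.4, 0.2, 1], 0],
    [[3.7, 0.3, 1], 0],
  ],
)

```text
time: 30.22
tool_pos: [603.3, -60.6, 167.0]
tcp_rot: [-180.0, 0.2, 4.0]
ft_force: [-9.2, -1.0, 1.6]
finger_gap: 36.1
```

Emit:
drive_tool(
  moves=[
    [[0.2, 0, 0], 0],
    [[0.4, 0, 0], 0],
    [[0.5, 0, 0], 0],
    [[0.5, 0, 0], 0],
    [[0.5, 0, 0], 0],
    [[0.5, 0, 0], 0],
    [[0.5, 0, 0], 0],
    [[0.5, 0, 0], 0],
  ],
)

```text
time: 30.88
tool_pos: [603.6, -60.6, 167.0]
tcp_rot: [-180.0, 0.2, 4.0]
ft_force: [-9.7, -1.1, 0.7]
finger_gap: 35.7
```

```bash
python3 - <<'E'
from h import *
q=r.sense(); print(q['time'],q['tool_pos'],q['tcp_rot'],q['ft_force'],q['wrist_torque'],q['finger_gap'])
s=snap('wrist','w19'); s=snap('scene','s19')
for a in ['w19']:
    t=cv2.imread(f'pics/{a}.png'); cv2.imwrite(f'pics/{a}c.png',cv2.resize(t[170:330,250:390],None,fx=5,fy=3.7,interpolation=cv2.INTER_CUBIC))
g={a:cv2.cvtColor(cv2.imread(f'pics/{a}.png'),cv2.COLOR_BGR2GRAY)[200:330,292:300].mean(1).round().astype(int) for a in ['w16','w18','w19']}
E
```

```text
30.8833 [603.62993878 -60.57637232 166.98105621] [-179.98780742    0.19072219    4.01140481] [-9.74208415 -1.06503797  0.7005285 ] [-0.15704223  1.71360747  0.14860067] 35.67736579204094
```

View pics/w19c.png

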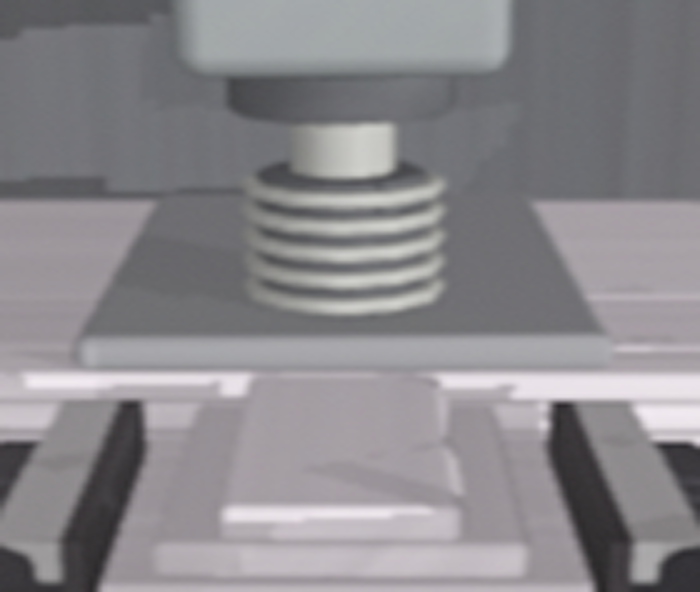

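Emit:
drive_tool(
  moves=[
    [[-0.6, 0, 0], 0],
    [[-1.2, -0.1, 0], 0],
    [[-1.8, -0.1, 0], 0],
    [[-2.4, -0.2, 0], 0],
    [[-3, -0.2, 0], 0],
    [[-3.5, -0.3, 0], 0],
    [[-4, -0.3, 0], 0],
    [[-4.4, -0.3, 0], 0],
  ],
)

```text
time: 31.65
tool_pos: [601.0, -60.8, 167.6]
tcp_rot: [180.0, -0.1, 4.0]
ft_force: [-1.9, -0.3, -2.0]
finger_gap: 36.3
```

Emit:
drive_tool(
  moves=[
    [[0, 0, -0.3], 0],
    [[0, 0, -0.6], 0],
    [[0, 0, -0.9], 0],
    [[0, 0, -1.2], 0],
    [[0, 0, -1.2], 0],
    [[0, 0, -1.2], 0],
    [[0, 0, -1.2], 0],
    [[0, 0, -1.2], 0],
  ],
)

```text
time: 32.32
tool_pos: [600.6, -60.8, 166.1]
tcp_rot: [180.0, -0.0, 4.0]
ft_force: [-0.7, 0.6, -0.2]
finger_gap: 36.0
```

Emit:
drive_tool(
  moves=[
    [[0, 0, -0.2], 0],
    [[0, 0, -0.4], 0],
    [[0, 0, -0.4], 0],
    [[0, 0, -0.4], 0],
    [[0, 0, -0.4], 0],
    [[0, 0, -0.4], 0],
    [[0, 0, -0.4], 0],
    [[0, 0, -0.4], 0],
  ],
)

```text
time: 32.98
tool_pos: [600.6, -60.8, 165.9]
tcp_rot: [180.0, -0.0, 4.0]
ft_force: [-0.9, 0.4, 1.7]
finger_gap: 36.2
```

Emit:
drive_tool(
  moves=[
    [[0, 0, 0], 0],
    [[0, 0, 0], 0],
    [[0, 0, 0], 0],
    [[0, 0, 0], 0],
    [[0, 0, 0], 0],
    [[0, 0, 0], 0],
    [[0, 0, 0], 0],
    [[0, 0, 0], 0],
  ],
  squeeze=20,
)

```text
time: 33.65
tool_pos: [600.6, -60.8, 165.8]
tcp_rot: [180.0, -0.0, 4.0]
ft_force: [-1.6, -0.1, 3.7]
finger_gap: 35.9
```

Emit:
drive_tool(
  moves=[
    [[0, 0, 0], 0],
    [[0, 0, 0], 0],
    [[0, 0, 0], 0],
    [[0, 0, 0], 0],
    [[0, 0, 0], 0],
    [[0, 0, 0], 0],
    [[0, 0, 0], 0],
    [[0, 0, 0], 0],
  ],
  fingers=56,
)

```text
time: 34.32
tool_pos: [600.6, -60.8, 165.7]
tcp_rot: [180.0, -0.0, 4.0]
ft_force: [-0.5, 0.8, -0.3]
finger_gap: 56.1
```

```bash
python3 - <<'E'
from h import *
q=r.sense(); print(q['time'],q['tool_pos'],q['tcp_rot'],q['ft_force'],q['wrist_torque'],q['finger_gap'])
s=snap('wrist','w20'); s=snap('scene','s20')
t=cv2.imread('pics/s20.png'); cv2.imwrite('pics/s20c.png',cv2.resize(t[150:250,360:440],None,fx=8,fy=6,interpolation=cv2.INTER_CUBIC))
E
```

```text
34.3167 [600.58256466 -60.78044758 165.71742113] [ 1.79998048e+02 -4.46558038e-03  4.01157633e+00] [-0.48861527  0.76426324 -0.27069031] [ 0.00790349 -0.0107134  -0.00491027] 56.06387851438358
```

View pics/w20.png

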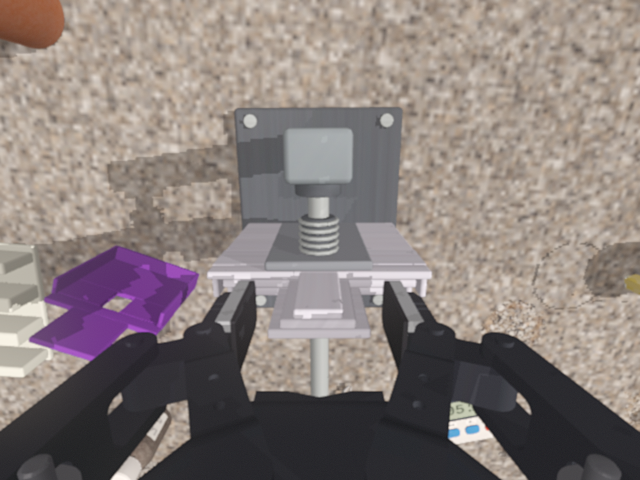

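View pics/s20c.png

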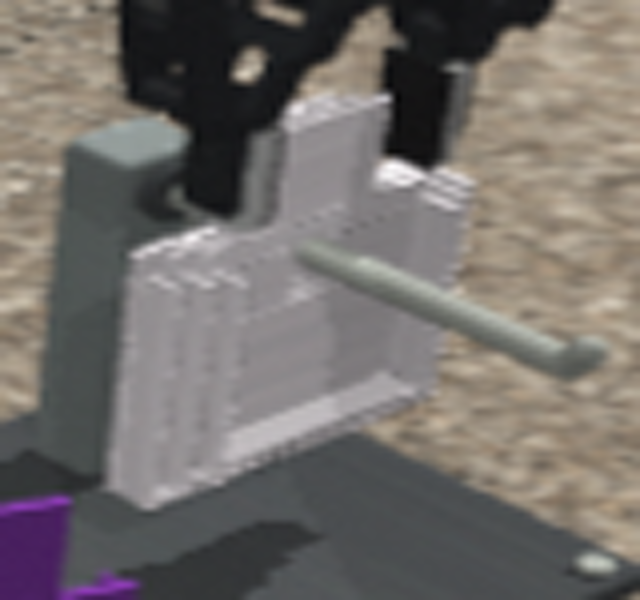

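All three are nested and the fingers are clear of the tab. Retreat upwards.

Emit:
drive_tool(
  moves=[
    [[0, 0, 5], 0],
    [[0, 0, 15], 0],
    [[0, 0, 30], 0],
    [[0, 0, 50], 0],
    [[0, 0, 70], 0],
    [[0, 0, 90], 0],
    [[-20, 0, 105], 0],
    [[-50, 0, 110], 0],
  ],
)

```text
time: 35.08
tool_pos: [552.4, -61.0, 279.9]
tcp_rot: [179.9, -0.3, 4.0]
ft_force: [0.6, -0.1, 1.4]
finger_gap: 56.1
```

Emit:
drive_tool(
  moves=[
    [[-20, 0, 0], 0],
    [[-50, 0, 0], 0],
    [[-80, 0, 0], 0],
    [[-100, 0, 0], 0],
    [[-100, 0, 0], 0],
    [[-100, 0, 0], 0],
    [[-100, 0, 0], 0],
    [[-100, 0, 0], 0],
  ],
)

```text
time: 35.75
tool_pos: [451.4, -60.8, 276.3]
tcp_rot: [180.0, -0.1, 4.0]
ft_force: [-0.2, 0.1, -0.7]
finger_gap: 56.0
```

```bash
python3 - <<'E'
from h import *
q=r.sense(); print(q['time'],q['tool_pos'],q['ft_force'])
s=snap('wrist','w21'); s=snap('scene','s21')
t=cv2.imread('pics/s21.png'); cv2.imwrite('pics/s21c.png',cv2.resize(t[150:250,360:440],None,fx=8,fy=6,interpolation=cv2.INTER_CUBIC))
E
```

```text
35.75 [451.3577248  -60.82038498 276.27366909] [-0.15564546  0.10635    -0.70364751]
```

View pics/s21.png

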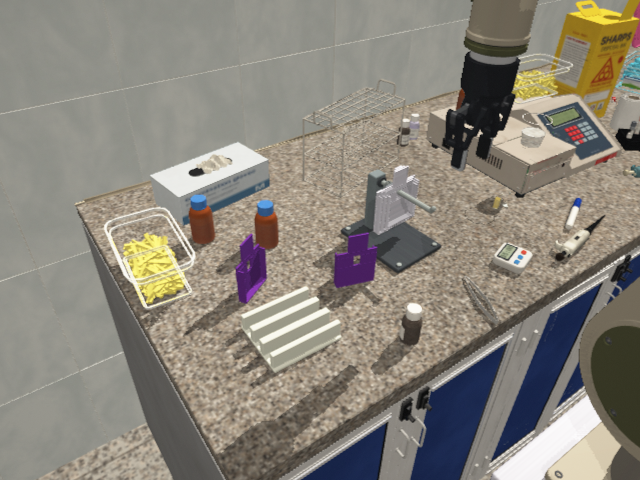

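View pics/s21c.png

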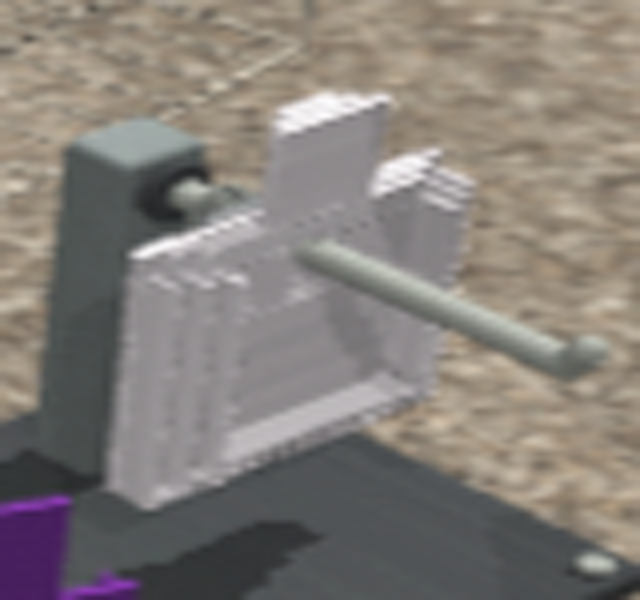

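View pics/w21.png

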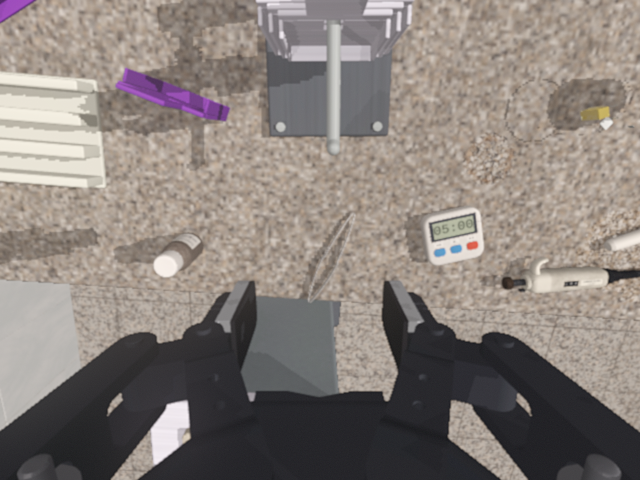

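All three pans hang nested and evenly spaced on the peg. The vial (412,325) and bottle (266,225) stand where they were, and the rack is empty.

```bash
python3 - <<'E'
from h import *
print(r.hand_in())
E
```

```text
the job is handed in; nothing more can be done
None
```

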